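# Teach the gap sensor: key to teach, then show it the tweezers at their marked gap

### The job

Take the interlock key out of its rest, push it fully down into the slot of the round key switch and turn it clockwise as far as it goes, to put the gap sensor into teach mode; leave the key there. Then pick up the sprung tweezers, squeeze them until the pointer meets the line on their gauge bar (10 mm between the tips), and finish while still holding them level and steady at that gap, the tips a few centimetres above the middle of the sensor's round window, touching nothing else. Leave the two round workpieces and the screwdriver where they are.

Things in the scene. Friction and masses are not known exactly. Their poses are not given: they have to be found in the camera images.
- key_bow (a point): Centre of the black grip (bow) of the loose interlock key, upright in a grey 46 x 46 x 32 mm rest on the white training board. Bow: flat, 32 mm along the key's x, 10 mm thick along y (pinch it across this), 34 mm high. Below it a collar 20 x 12 x 4 mm and the steel blade. It stands 24 mm deep in the rest, about 60 g, and is alike after a half turn.
- key_tip (a point): Lower end of the key's blade, 51 mm below key_bow on the axis. The blade is 12 mm (x) by 6 mm (y), 30 mm long, slightly narrowed at its end.
- switch_slot (a point): Centre of the mouth of the slot on top of the key switch, a steel cylinder 52 mm across on a grey 84 mm housing, 80 mm above the table. Slot 13.5 mm (this point's x) by 7.5 mm (y), 2 mm chamfer, 24 mm deep; the point turns with it. The key bottoms with its bow's centre 27 mm above this point, and has about 0.15 rad of turning play each way. Switch and sensor may have swapped places.
- switch (a joint): Angle of the key switch in rad, clockwise seen from above; 0 is the rest stop, 1.25 the teach stop; it starts somewhere from 0 to 0.3 and stays where it is left (friction about 0.05 N m).
- sensor_window (a point): Centre of the round glass window (26 mm across) on top of the gap sensor, a 40 mm aluminium head on a grey 84 mm square housing, facing up, 64 mm above the table. +z is up.
- tweezers_grip (a point): Midway between the two black grip panels of the tweezers, half-way up. x points to the tips, y across the arms, z up. Each panel is 34 mm long, 14 mm high; squeeze them along y, from above. Over the panels: 44 mm relaxed, 34 mm at the marked gap (panels then parallel). Each 1 mm of squeeze there closes the tips 1.56 mm. It takes 3 N at first, 8 N at the mark, 11 N when shut (tips 1 mm apart).
- tweezers_tips (a point): Midway between the two tips, 45 mm ahead (+x) of tweezers_grip, same height. Arms 12 mm high, tips 6 mm. On top, 23 mm ahead of tweezers_grip, an aluminium gauge bar from the left arm crosses the right arm; the black pointer on the right arm meets the bar's black line when the tips are 10 mm apart.
- tip_left (a point): Inner face of the left (+y) tip, at its end. The tip gap is its distance from tip_right.
- tip_right (a point): Inner face of the right (-y) tip, at its end.
- tw_left (a joint): Closing angle of the left arm, rad: 0 relaxed (tip gap 26 mm), 0.064 at the mark (10 mm), 0.1 shut (1 mm). The right arm moves equally; both hinge 80 mm behind tweezers_grip.
- tweezers: The whole sprung steel tweezers, loose, about 50 g, balanced near the panels; origin 7 mm below tweezers_grip; back end 101 mm behind it. They lie level on two 25 mm high grey supports of a fixed rest, one under the back end, one (74 mm wide, 14 mm thick) 28 mm ahead of tweezers_grip. Below the panels is only a flat bar, 12 mm wide and 6 mm high, on the table.
- key: The key as a whole. Origin: the lower end of the blade.
- sensor: The sensor module, fixed, 84 x 84 x 44 mm. Origin: centre of its underside, 20 mm above the table on the training board (200 x 370 x 20 mm).
- interlock: The key switch module, fixed. Origin: centre of its underside, 20 mm above the table on the training board.
- part_tall_center (a point): Bystander: loose upright aluminium cylinder, 36 mm across, 50 mm high; its centre. Leave it.
- part_low_center (a point): Bystander: loose upright black cylinder, 36 mm across, 25 mm high; its centre. Leave it.
- driver: Bystander: screwdriver, 170 mm long, lying along its x. Leave it.
There are look-alikes about, which are no part of the job. Leave any red look-alike of the tweezers alone.

How it is judged:
On the way, in this order (a step that is already met when the one before it is completed fails the run):
1. the key is pushed down into the switch's slot (z of key_tip in the frame of switch_slot below -0.017 m and horizontal distance between key_tip and switch_slot below 0.005 m and value of joint switch below 0.8 rad), for 0.2 s.
2. with the key in it, the switch is turned clockwise to the teach stop (z of key_tip in the frame of switch_slot below -0.017 m and horizontal distance between key_tip and switch_slot below 0.005 m and value of joint switch above 1.05 rad), for 0.2 s.
3. the tweezers are lifted off their rest in the gripper (height (world z) of tweezers_tips above 0.06 m and contact force between the fingers and tweezers above 0.5 N), for 0.2 s.
At the end, for the whole second after the job is handed in: Key 17 mm or more deep in the slot, let go; switch beyond 1.05 rad. Tweezers in the fingers, tips 7.5 to 12.5 mm apart, steady (0.03 rad/s, 20 mm/s), level to 0.3 rad, middle of the tips within 15 mm of the window axis and 12 to 60 mm above it, touching neither module nor key (all of step 2 and distance between tip_left and tip_right between 0.0075 and 0.0125 m and velocity of joint tw_left between -0.03 and 0.03 rad/s and horizontal distance between tweezers_tips and sensor_window below 0.015 m and z of tweezers_tips in the frame of sensor_window between 0.012 and 0.06 m and angle between tweezers_tips's own z axis and vertical below 0.3 rad and linear speed of tweezers below 0.02 m/s and contact force between the fingers and tweezers above 1 N and contact force between tweezers and sensor below 0.05 N and contact force between tweezers and interlock below 0.05 N and contact force between each of tweezers, the fingers and key below 0.05 N); the arm keeps its last pose, push and grip.
It fails at once if a bystander (workpiece or screwdriver) is moved more than 25 mm (distance of any of part_tall_center, part_low_center, driver from where it was at the start of the episode above 0.025 m).
It also fails if it takes over 54 s, if anything falls off the work surface, if the arm or the gripper's body presses on something with over 40 N, if the wrist force passes 120 N, or if a joint passes its speed limit or range.

### The arm

A 6-joint arm with a two-finger parallel gripper is mounted at the origin on the work surface. World frame = base frame: x ahead of the robot, y to its left, z up, the work surface at z = 0. Lengths are in m, angles in rad, forces in N, time in s.
With the tool pointing down it reaches from about 0.3 to 1 m from the base axis. Payload 5.1 kg.
Tool frame: the origin (TCP) lies at the very end of the fingers, on their centre line; the grasp point (between the pads) lies 19 mm behind it; z points along the fingers, y is the direction in which the jaws open and shut (so a half turn about z gives the same grasp; the last joint's range is limited). The gripper opens to 95 mm and grips with 3 to 60 N. Pads are 20 mm wide; open, the fingers measure 119 mm over their backs; the gripper's body (75 mm by 180 mm) begins 59 mm behind the grasp point.
Start: joints at [-1.384, 0.124, 1.65, -0, 1.367, -0.083], TCP at [0.173, -0.626, 0.215] pointing down, gripper open.
Joint ranges: [-2.61, 2.61], [-1.02, 2.33], [0.03, 2.71], [-1.35, 4.49], [0.32, 2.68], [-2.91, 2.91]. Speed limits (rad/s): [2.57, 2.57, 3.14, 3.14, 3.14, 3.14].

### API

Orientations are given as a unit quaternion [w, x, y, z].
In Python, from station import ctrl, get_image gives the robot as it stands.
- The arm moves only by the shell command python3 -m jog 'ROWS' [FORCE]. ROWS is JSON, a list of rows, each a list of 7 numbers: the opening, from 0 (shut) to 1 (fully open), then the shift along the tool's x, y, z in cm, then the turn, a rotation vector about the tool's x, y, z in rad. A call has 1 to 10 rows; each row shifts and turns the pose as measured when the row begins, along the tool's axes as they then stand; what a row does not reach is not made up. A row lasts 1/12 s, in which the tool goes at most 41.7 mm and 7.16 degrees, less where a joint would pass 70% of its speed; a pose out of reach is approached as far as the arm can. A call is refused whole if a number of a shift passes 4.17 or a number of a turn 0.125, either way. A call with a gripper value outside its range is refused whole. The fingers move at their own pace and stop on an object; FORCE is the grip in N (left out, the last holds). Time passes only in rows, so rows that do not move let the fingers close. It gives the time, the measured TCP pose, the force and the opening at its end, in the units of the state.
- ctrl.sense(): the state, without advancing time (a new reading comes with each control period).
- get_image(name): name is "scene" or "top" or "wrist"; returns a dict with "image" (384x512x3 uint8, blue, green, red), "z_map" (384x512 float32, m along the optical axis (not along the pixel's ray), 0 where there is no reading), "camera_matrix" (3x3 intrinsics, pixels), "camera_from_world" (4x4, takes a point from world to camera coordinates); the wrist camera has in their place "hand_eye" (4x4, takes a point from camera to tool coordinates, whose origin is the TCP and whose axes are the flange's). Camera axes: x right, y up, looking along -z (the intrinsics and any distortion apply to the point x, -y, -z); pixel columns grow to the right and rows downward; lengths in m; the calibration is good to about 2 mm. A picture is of the moment at which its call begins: read the wrist's pose just before it.
- ctrl.sign_off(): hands the job in, once; it reports no verdict.
The state is a dict: "clock": time; "joint_pos": joint angles; "joint_vel": joint speeds; "joint_torque": joint torques, N m; "tool_pos": TCP position; "tool_rot": TCP orientation; "wrist_force": force on the tool from outside, world axes, zero at the start; "moment": the same for the moment, N m; "grip_width": finger opening in m.
Only numpy, scipy, OpenCV 4.12 (cv2) and the standard library are available. Lean on these libraries where they do the work, as an engineer would, in place of code of your own. Each camera call takes 0.05 s, during which the arm holds its last target.

## Working session

There is one attempt and no reset: what is moved stays moved. The work goes in short steps, Python scripts to look and compute and a shell command to move; the robot and the scene stay as the last step left them, time stands still between calls to the robot, and variables do not carry over. Pictures are saved under pics/ and viewed, and the job is handed in when it is done.

```bash
ls; mkdir -p pics; cat > h.py <<'E'
import numpy as np, cv2
from station import ctrl, get_image
from scipy.spatial.transform import Rotation as R
def Rq(q): return R.from_quat([q[1],q[2],q[3],q[0]])
def cam(name):
    s=ctrl.sense(); d=get_image(name)
    if 'camera_from_world' in d: C=np.linalg.inv(np.array(d['camera_from_world']))
    else:
        T=np.eye(4);T[:3,:3]=Rq(s['tool_rot']).as_matrix();T[:3,3]=s['tool_pos'];C=T@np.array(d['hand_eye'])
    d['wfc']=C; return s,d
def ray(d,u,v):
    K=np.array(d['camera_matrix']);x=(u-K[0,2])/K[0,0];y=(v-K[1,2])/K[1,1]
    r=d['wfc'][:3,:3]@np.array([x,-y,-1]);return d['wfc'][:3,3],r
def onz(d,u,v,z):
    o,r=ray(d,u,v);return o+r*(z-o[2])/r[2]
def pt(d,u,v):
    o,r=ray(d,u,v);return o+r*d['z_map'][int(round(v)),int(round(u))]
def cloud(d):
    K=np.array(d['camera_matrix']);h,w=d['z_map'].shape;u,v=np.meshgrid(np.arange(w),np.arange(h))
    z=d['z_map'];P=np.stack([(u-K[0,2])/K[0,0]*z,-(v-K[1,2])/K[1,1]*z,-z],-1)
    return P@d['wfc'][:3,:3].T+d['wfc'][:3,3]
def save(d,n,crop=None,k=1):
    im=d['image']
    if crop: u0,v0,u1,v1=crop; im=im[v0:v1,u0:u1]
    cv2.imwrite('pics/'+n,cv2.resize(im,None,fx=k,fy=k,interpolation=cv2.INTER_CUBIC))
E
python3 - <<'E'
from h import *
for n in ['scene','top','wrist']:
    s,d=cam(n); save(d,n+'0.png',k=1.5); print(n,[k for k in d],d['camera_matrix'],d['wfc'][:3].round(3).tolist())
print(s)
E
```

```text
pics
scene ['image', 'z_map', 'camera_matrix', 'camera_from_world', 'wfc'] [[455.85295068   0.         253.31891462]
 [  0.         455.85295068 194.25713875]
 [  0.           0.           1.        ]] [[0.653, -0.566, 0.504, 1.087], [0.757, 0.504, -0.415, -0.557], [-0.019, 0.652, 0.758, 0.897]]
top ['image', 'z_map', 'camera_matrix', 'camera_from_world', 'wfc'] [[491.3562013   0.        264.0196439]
 [  0.        491.3562013 191.6328905]
 [  0.          0.          1.       ]] [[0.024, 0.993, -0.116, 0.381], [-1.0, 0.025, 0.005, -0.113], [0.008, 0.116, 0.993, 1.369]]
wrist ['image', 'z_map', 'camera_matrix', 'hand_eye', 'wfc'] [[303.10391931   0.         253.8163072 ]
 [  0.         303.10391931 192.28247125]
 [  0.           0.           1.        ]] [[0.265, 0.937, 0.227, 0.236], [-0.964, 0.258, 0.06, -0.609], [-0.002, -0.235, 0.972, 0.384]]
{'clock': 0.1, 'joint_pos': array([-1.38362276e+00,  1.24443577e-01,  1.65154495e+00,  3.28392850e-06,
        1.36748380e+00, -8.25864558e-02]), 'joint_vel': array([ 0.00125428, -0.00138202, -0.00119924,  0.00147725,  0.00152873,
       -0.00057461]), 'joint_torque': array([ 6.03173485e-04, -4.18881905e+01, -3.61095893e+01,  7.76286749e-02,
        4.62027302e-02, -7.37326241e-05]), 'tool_pos': array([ 0.17309795, -0.62592479,  0.21350313]), 'tool_rot': array([-9.38639171e-04,  9.90917080e-01,  1.34471025e-01, -4.75195395e-05]), 'wrist_force': array([-0.64356371,  0.00384612,  0.0011894 ]), 'moment': array([ 0.04107703, -0.0178105 , -0.01355917]), 'grip_width': 0.09531210688279787}
```

View pics/scene0.png

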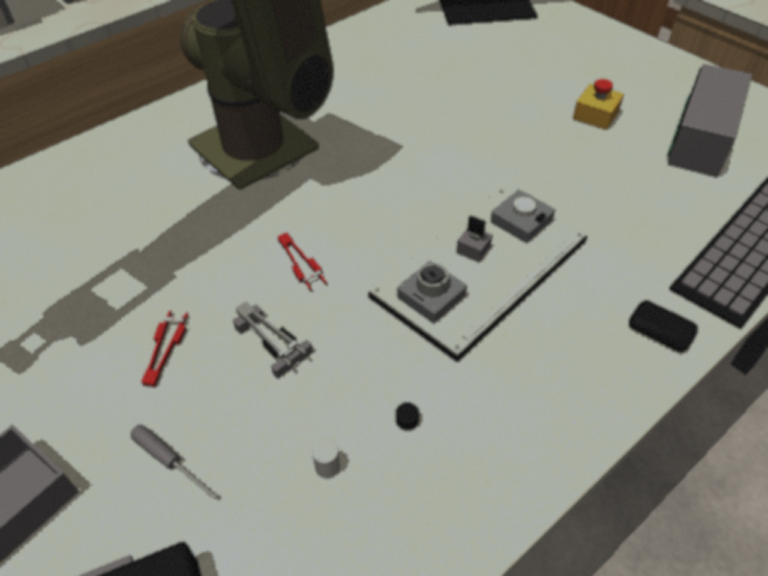

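View pics/top0.png

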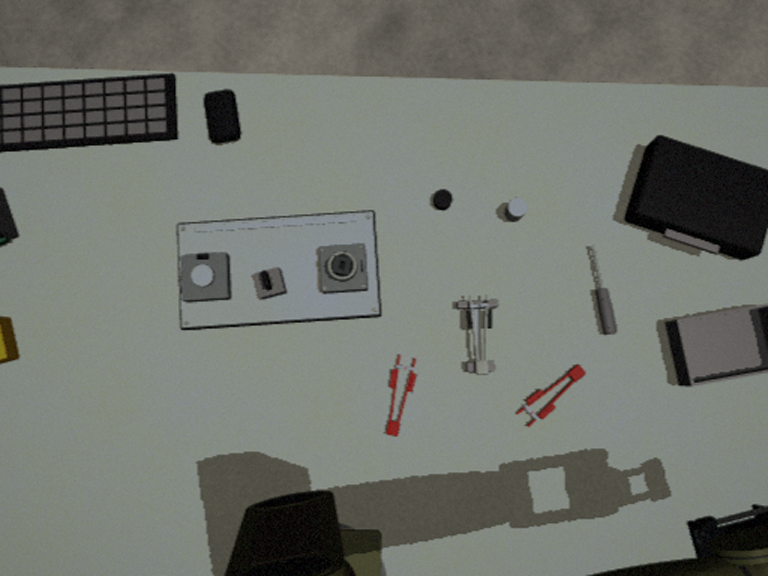

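View pics/wrist0.png

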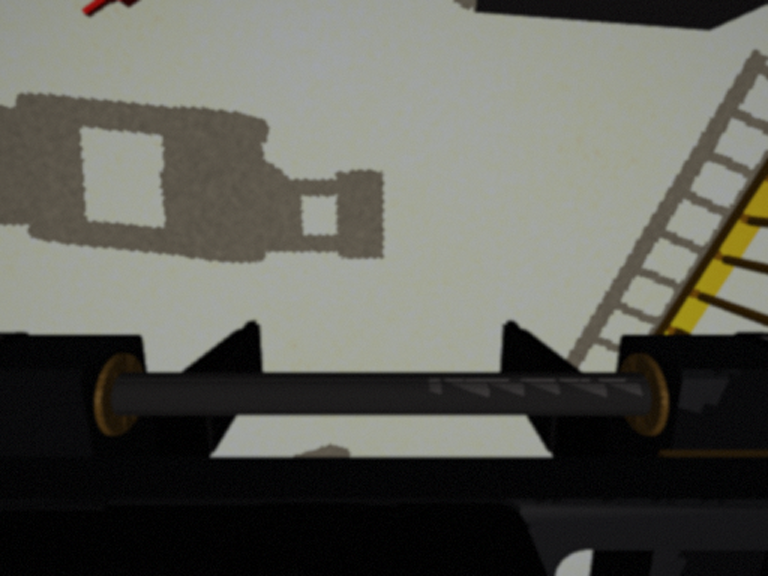

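The scene view (1.5x) shows a board with a housing and round switch at (432,280), the key in its rest at (475,235) and the white sensor window at (524,205). The top view (1.5x) shows:
- **Key:** (265,280). No other black upright bow; the black workpiece at (441,199) and the mouse at (222,115) don't match.
- **Switch:** (341,265), with a steel ring and dark slot. The sensor with the white window is at (202,275), and the e-stop at the left edge is not it.
- **Tweezers:** steel, on grey supports, at (478,330). The red look-alikes are at (402,395) and (550,395).

Next I'll check these choices in close crops and measure.

```bash
python3 - <<'E'
from h import *
s,d=cam('top'); 
a=d['image'][135:225,115:260]; b=d['image'][190:255,290:345]
cv2.imwrite('pics/crop1.png',cv2.resize(a,None,fx=5,fy=5,interpolation=cv2.INTER_CUBIC))
cv2.imwrite('pics/crop2.png',cv2.resize(b,None,fx=8,fy=8,interpolation=cv2.INTER_CUBIC))
for n,u,v,z in [('key',177,187,.09),('sw',227,177,.08),('sens',135,183,.064),('tw',318,215,.03),('tips',318,199,.03),('twback',318,244,.03)]:
    print(n,onz(d,u,v,z).round(3),pt(d,u,v).round(3))
E
```

```text
key [0.538 0.11  0.09 ] [0.537 0.108 0.097]
sw [ 0.569 -0.02   0.08 ] [ 0.571 -0.019  0.066]
sens [0.549 0.227 0.064] [0.549 0.227 0.064]
tw [ 0.478 -0.268  0.03 ] [ 0.48  -0.271  0.004]
tips [ 0.522 -0.267  0.03 ] [ 0.525 -0.271  0.   ]
twback [ 0.399 -0.269  0.03 ] [ 0.399 -0.267  0.043]
```

View pics/crop1.png

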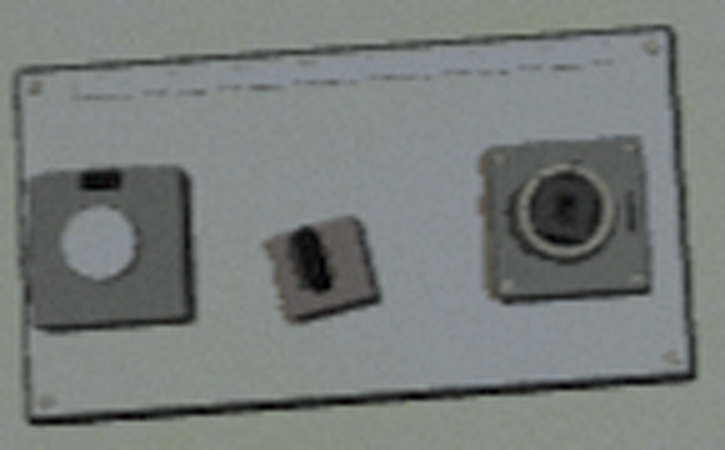

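View pics/crop2.png

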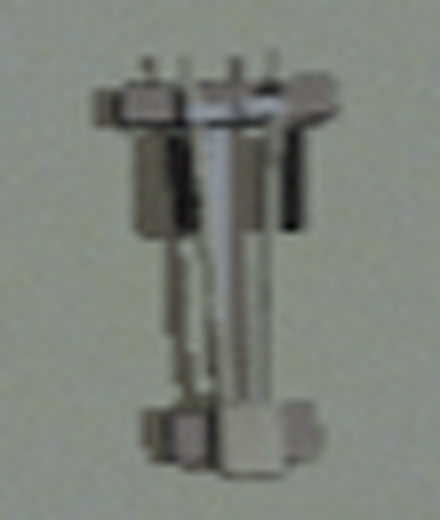

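Choices confirmed. In crop1 the window sits at (100,243), the key bow at (311,259) and the switch at (565,205). In crop2 the steel tweezers lie with their tips up, toward world +x. The depth map puts the sensor window at z=0.064 and the bow near z=0.097, both as expected. I'll move over the key now.

```bash
python3 -m jog '[[1,2.7,-3.1,0,0,0,0],[1,2.7,-3.1,0,0,0,0],[1,2.7,-3.1,0,0,0,0],[1,2.7,-3.1,0,0,0,0],[1,2.7,-3.1,0,0,0,0],[1,2.7,-3.1,0,0,0,0],[1,2.7,-3.1,0,0,0,0],[1,2.7,-3.1,0,0,0,0],[1,2.7,-3.1,0,0,0,0],[1,2.7,-3.1,0,0,0,0]]'
```

```text
clock: 1.03
tool_pos: [0.35, -0.2527, 0.2095]
tool_rot: [-0.003, 0.992, 0.127, -0.0]
wrist_force: [0.5, -0.6, 0.3]
grip_width: 0.0952
```

```bash
python3 -m jog '[[1,2.6,-3.2,0,0,0,0],[1,2.6,-3.2,0,0,0,0],[1,2.6,-3.2,0,0,0,0],[1,2.6,-3.2,0,0,0,0],[1,2.6,-3.2,0,0,0,0],[1,2.6,-3.2,0,0,0,0],[1,2.6,-3.2,0,0,0,0],[1,2.6,-3.2,0,0,0,0],[1,2.6,-3.2,0,0,0,0],[1,0,0,0,0,0,0]]'
python3 - <<'E'
from h import *
s,d=cam('wrist'); save(d,'w1.png',k=1.5); print(s['tool_pos'],s['tool_rot'])
E
```

```text
clock: 1.87
tool_pos: [0.5022, 0.0963, 0.2118]
tool_rot: [-0.002, 0.991, 0.13, 0.003]
wrist_force: [-0.4, 0.8, -0.4]
grip_width: 0.095
[0.50221703 0.09628589 0.21180201] [-0.00197365  0.99149938  0.13005592  0.00324715]
```

View pics/w1.png

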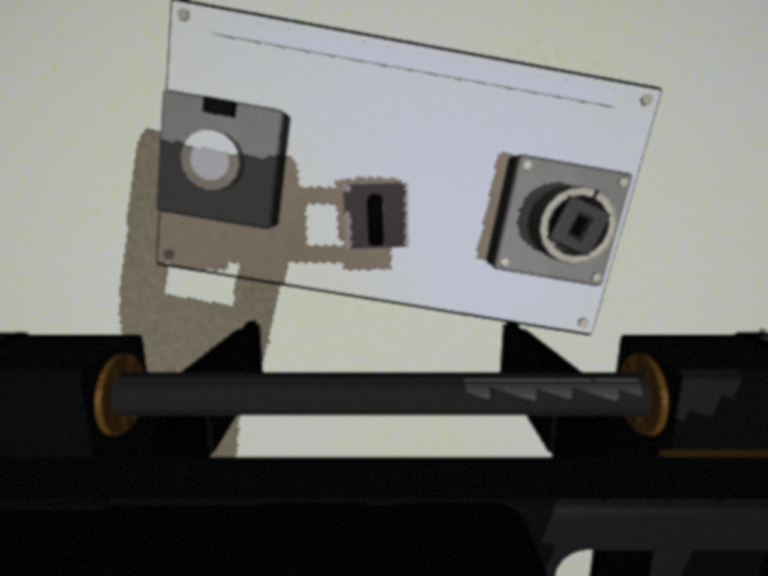

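The wrist view (1.5x) shows the sensor window at (210,158), the key bow at (375,220) and the switch at (578,225). I'll zoom in on the key and the slot.

```bash
python3 - <<'E'
from h import *
s,d=cam('wrist'); im=d['image']
a=cv2.resize(im[115:175,220:280],None,fx=8,fy=8,interpolation=cv2.INTER_CUBIC)
b=cv2.resize(im[118:178,355:415],None,fx=8,fy=8,interpolation=cv2.INTER_CUBIC)
cv2.imwrite('pics/w1c.png',np.hstack([np.clip(a*1.8,0,255).astype(np.uint8)[:, :400],np.clip(b*1.5,0,255).astype(np.uint8)[:,80:]]))
W=cloud(d)
# bow top
m=(W[...,2]>.085)&(W[...,2]<.105)&(abs(W[...,0]-.538)<.04)&(abs(W[...,1]-.11)<.04)
p=W[m]; print('bow',m.sum(),p.mean(0)); r=cv2.minAreaRect((p[:,:2]*1000).astype(np.float32)); print(r)
# dark bow by colour
g=im.max(2); mm=((g<35)&(np.add.outer(np.arange(384),0*np.arange(512))>115)&(np.add.outer(np.arange(384),0*np.arange(512))<175)).astype(np.uint8); mm[:,:225]=0;mm[:,275:]=0
c=max(cv2.findContours(mm,0,1)[0],key=cv2.contourArea); rr=cv2.minAreaRect(c); print(rr)
box=cv2.boxPoints(rr); print([onz(d,*q,.096).round(4) for q in box], onz(d,*rr[0],.096))
# switch
m=(W[...,2]>.07)&(W[...,2]<.09)&(abs(W[...,0]-.569)<.045)&(abs(W[...,1]+.02)<.045)
p=W[m];print('sw',m.sum(),p.mean(0),cv2.minEnclosingCircle((p[:,:2]*1000).astype(np.float32)))
m=(W[...,2]>.058)&(W[...,2]<.07)&(abs(W[...,0]-.549)<.045)&(abs(W[...,1]-.227)<.045)
p=W[m];print('win',m.sum(),p.mean(0))
if m.sum()>5: print(cv2.minEnclosingCircle((p[:,:2]*1000).astype(np.float32)))
E
```

```text
bow 354 [0.54086063 0.11098402 0.0955211 ]
((540.2928466796875, 110.89810943603516), (31.964269638061523, 9.914005279541016), 16.82716941833496)
((248.0, 144.5), (33.0, 10.0), 90.0)
[array([0.5548, 0.1187, 0.096 ]), array([0.5572, 0.1097, 0.096 ]), array([0.5276, 0.1019, 0.096 ]), array([0.5252, 0.1111, 0.096 ])] [0.5413545  0.11038272 0.096     ]
sw 1979 [ 0.57070566 -0.01935899  0.07817835] ((570.4351806640625, -20.51498031616211), 26.021486282348633)
win 1422 [0.55193954 0.22828619 0.06377115]
((559.1005859375, 230.4593505859375), 30.83396339416504)
```

View pics/w1c.png

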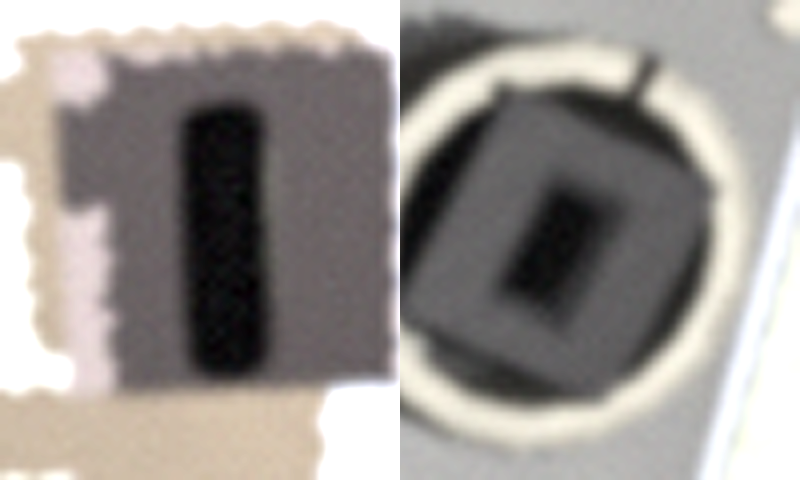

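```bash
python3 - <<'E'
from h import *
s,d=cam('wrist'); im=d['image']; W=cloud(d)
g=im.max(2)[118:178,355:415]; print(g[20:45:2,20:40:2])
for t in (60,70,80):
    m=(g<t).astype(np.uint8); m[:, :14]=0
    for c in cv2.findContours(m,0,1)[0]:
        M=c.reshape(-1,2)
        if 30<cv2.contourArea(c)<400:
            P=np.array([onz(d,u+355,v+118,.08)[:2]*1000 for u,v in M],np.float32); print(t,cv2.contourArea(c),cv2.minAreaRect(P))
# cap top
m=(W[...,2]>.0765)&(W[...,2]<.09)&(abs(W[...,0]-.569)<.045)&(abs(W[...,1]+.02)<.045)
hist,e=np.histogram(W[(abs(W[...,0]-.569)<.03)&(abs(W[...,1]+.02)<.03)][:,2],bins=np.arange(.04,.1,.003));print(hist,e.round(3))
# window bright
hsv=cv2.cvtColor(im,cv2.COLOR_BGR2HSV)
s2,t=cam('top'); W2=cloud(t); m=(W2[...,2]>.057)&(W2[...,2]<.071)&(abs(W2[...,0]-.549)<.03)&(abs(W2[...,1]-.227)<.03)
p=W2[m];print('top win',m.sum(),p.mean(0),cv2.minEnclosingCircle((p[:,:2]*1000).astype(np.float32)))
gg=t['image'].min(2); mm=((gg>150)&(np.hypot(W2[...,0]-.549,W2[...,1]-.227)<.025)).astype(np.uint8)
c=max(cv2.findContours(mm,0,1)[0],key=cv2.contourArea);(u,v),r=cv2.minEnclosingCircle(c);print(u,v,r,onz(t,u,v,.064),r*2/491*1.3)
m=(W2[...,2]>.09)&(W2[...,2]<.105)&(abs(W2[...,0]-.538)<.04)&(abs(W2[...,1]-.11)<.04)
print('top bow',m.sum(),W2[m].mean(0))
m=(W2[...,2]>.072)&(W2[...,2]<.09)&(abs(W2[...,0]-.569)<.045)&(abs(W2[...,1]+.02)<.045)
p=W2[m];print('topsw',m.sum(),p.mean(0),cv2.minEnclosingCircle((p[:,:2]*1000).astype(np.float32)))
E
```

```text
[[68 70 65 59 52 61 65 68 65 66]
 [68 66 64 42 32 39 47 52 63 65]
 [68 67 56 25 11 15 27 38 51 64]
 [70 65 43 15 10 11 16 38 54 63]
 [68 57 24 12 10 13 25 43 61 66]
 [65 42 12 10 15 20 33 56 65 67]
 [57 27 11 10 14 28 43 62 66 65]
 [46 20 11  9 22 38 55 65 64 66]
 [58 47 33 25 33 47 64 64 64 64]
 [67 63 56 45 42 59 66 65 66 60]
 [70 68 66 64 56 64 66 67 66 53]
 [61 67 67 66 65 65 65 64 62 46]
 [37 47 57 64 66 66 64 62 55 75]]
60 57.0 ((553.9149780273438, -20.67259407043457), (18.98282814025879, 5.102638244628906), 82.26786804199219)
60 44.5 ((568.4959106445312, -36.678958892822266), (3.7038626670837402, 19.148649215698242), 83.23760986328125)
60 210.5 ((570.4892578125, -21.408334732055664), (12.374899864196777, 18.829235076904297), 82.42835998535156)
60 33.0 ((578.9049682617188, -5.686022758483887), (4.357521057128906, 14.628182411193848), 79.87061309814453)
60 62.0 ((587.7049560546875, -23.52423858642578), (20.9073543548584, 5.777470588684082), 79.6524658203125)
[  0   0  66 856  47  48  60  68  85 101 120 146 912 806   5   0   0   0
   0] [0.04  0.043 0.046 0.049 0.052 0.055 0.058 0.061 0.064 0.067 0.07  0.073
 0.076 0.079 0.082 0.085 0.088 0.091 0.094 0.097]
top win 0 [nan nan nan] ((0.0, 0.0), 0.0)<stdin>:16: RuntimeWarning: Mean of empty slice.
  ret = um.true_divide(
Traceback (most recent call last):
ValueError: max() iterable argument is empty
```

```bash
cat >> h.py <<'E'
def to(x,y,z,yaw=None):
    s=ctrl.sense();M=Rq(s['tool_rot']).as_matrix();e=np.array([x,y,z])-s['tool_pos']
    cy=np.degrees(np.arctan2(M[1,0],M[0,0]))
    print('pos',s['tool_pos'].round(4),'yaw',cy.round(2),'toolz',M[:,2].round(4),'shift cm',(M.T@e*100).round(2))
    if yaw is not None:
        w=np.radians(yaw);T=np.array([[np.cos(w),np.sin(w),0],[np.sin(w),-np.cos(w),0],[0,0,-1]])
        print('turn',R.from_matrix(M.T@T).as_rotvec().round(4))
    print('f',s['wrist_force'].round(2),'m',s['moment'].round(3),'grip',s['grip_width'].round(4),'t',s['clock'])
E
python3 -c "
from h import *
to(.5405,.1108,.062,16.8)"
```

```text
pos [0.5005 0.0904 0.2116] yaw 14.59 toolz [ 0.0048  0.0019 -1.    ] shift cm [ 4.3  -0.96 14.98]
turn [-0.0005 -0.0051 -0.0386]Traceback (most recent call last):
  File "<string>", line 3, in <module>
    to(.5405,.1108,.062,16.8)
    ~~^^^^^^^^^^^^^^^^^^^^^^^
  File "h.py", line 33, in to
    print('f',s['wrist_force'].round(2),'m',s['moment'].round(3),'grip',s['grip_width'].round(4),'t',s['clock'])
                                                                        ^^^^^^^^^^^^^^^^^^^^^
AttributeError: 'float' object has no attribute 'round'
```

```bash
sed -i "s/s\['grip_width'\].round(4)/round(s['grip_width'],4)/" h.py; cat > meas.py <<'E'
from h import *
s,d=cam('wrist'); im=d['image']; W=cloud(d); print(s['tool_pos'],s['joint_vel'].round(3))
m=(W[...,2]>.085)&(W[...,2]<.105)&(abs(W[...,0]-.538)<.04)&(abs(W[...,1]-.11)<.04)
p=W[m]; print('bow',m.sum(),p.mean(0)); print(cv2.minAreaRect((p[:,:2]*1000).astype(np.float32)))
m=(W[...,2]>.07)&(W[...,2]<.09)&(abs(W[...,0]-.569)<.045)&(abs(W[...,1]+.02)<.045)
p=W[m];print('sw',p.mean(0),cv2.minEnclosingCircle((p[:,:2]*1000).astype(np.float32)))
g=im.max(2);m=((g<60)&(np.hypot(W[...,0]-.570,W[...,1]+.021)<.014)).astype(np.uint8)
c=max(cv2.findContours(m,0,1)[0],key=cv2.contourArea)
P=np.array([onz(d,u,v,.08)[:2]*1000 for u,v in c.reshape(-1,2)],np.float32); print('slot',cv2.minAreaRect(P))
gg=im.min(2); 
s3=(abs(W[...,2]-.064)<.006)&(np.hypot(W[...,0]-.549,W[...,1]-.227)<.03)
p=W[s3]; 
if len(p): print('head',len(p),cv2.minEnclosingCircle((p[:,:2]*1000).astype(np.float32)))
E
python3 meas.py; python3 meas.py;python3 -c "
from h import *
to(.5405,.1108,.062,16.8)"
```

```text
[0.50054637 0.09041044 0.21159755] [-0.023 -0.014  0.008  0.004 -0.002  0.003]
bow 355 [0.5407355  0.11083855 0.09547292]
((540.4160766601562, 110.94210052490234), (31.69594383239746, 10.048527717590332), 16.7019100189209)
sw [ 0.57075124 -0.01933492  0.07815884] ((570.2635498046875, -20.4869384765625), 26.10096549987793)
slot ((570.8456420898438, -21.392227172851562), (12.790494918823242, 18.617229461669922), 79.35823822021484)
head 1308 ((548.5678100585938, 228.74951171875), 20.132726669311523)
[0.50057055 0.0899442  0.21173044] [-0.014 -0.007 -0.     0.003 -0.002  0.001]
bow 357 [0.54064594 0.110813   0.09544047]
((540.38134765625, 110.88445281982422), (31.81937599182129, 10.015408515930176), 16.882911682128906)
sw [ 0.57076733 -0.01933699  0.07822142] ((570.4259643554688, -20.658252716064453), 26.11908531188965)
slot ((570.8778076171875, -21.395709991455078), (12.47596549987793, 18.598691940307617), 80.64132690429688)
head 1299 ((548.347412109375, 228.62484741210938), 20.019325256347656)
pos [0.5006 0.0897 0.2118] yaw 14.49 toolz [ 0.0054  0.0021 -1.    ] shift cm [ 4.3  -1.03 15.01]
turn [-0.0006 -0.0057 -0.0403]
f [-0.57  0.32  0.03] m [-0.013  0.01  -0.03 ] grip 0.095 t 2.1667
```

The measurements agree and the sizes fit: bow 32x10 mm, cylinder radius 26 mm, sensor head radius 20 mm. I'll descend onto the key.

```bash
python3 -m jog '[[1,2.2,-0.5,1,0,-0.003,-0.02],[1,2.1,-0.5,1,0,-0.003,-0.02],[1,0,0,2,0,0,0],[1,0,0,2,0,0,0],[1,0,0,2,0,0,0],[1,0,0,2,0,0,0],[1,0,0,1,0,0,0],[1,0,0,0,0,0,0],[1,0,0,0,0,0,0]]'
python3 -c "
from h import *
to(.5404,.1109,.062,16.8)"
```

```text
clock: 2.92
tool_pos: [0.5429, 0.0978, 0.1026]
tool_rot: [0.001, 0.991, 0.136, 0.004]
wrist_force: [-0.0, -0.3, 0.0]
grip_width: 0.0951
pos [0.5429 0.0978 0.1026] yaw 15.62 toolz [ 8.9e-03 -1.0e-04 -1.0e+00] shift cm [ 0.08 -1.34  4.06]
turn [ 0.0025 -0.0085 -0.0207]
f [-0.01 -0.31  0.02] m [ 0.036  0.017 -0.005] grip 0.0951 t 2.9167
```

```bash
python3 -m jog '[[1,0.1,-1.3,0,0,-0.008,-0.02],[1,0,-0.1,0,0,0,0],[1,0,0,0,0,0,0]]'
python3 -c "
from h import *
to(.5404,.1109,.062,16.8)"
```

```text
clock: 3.17
tool_pos: [0.5415, 0.1117, 0.106]
tool_rot: [0.001, 0.989, 0.145, 0.002]
wrist_force: [-0.2, -0.4, 0.4]
grip_width: 0.0951
pos [0.5415 0.1117 0.106 ] yaw 16.73 toolz [ 0.0051 -0.0018 -1.    ] shift cm [-0.15  0.03  4.4 ]
turn [ 0.0032 -0.0044 -0.0013]
f [-0.17 -0.37  0.43] m [ 0.001 -0.023  0.011] grip 0.0951 t 3.1667
```

```bash
python3 -m jog '[[1,-0.1,0,1.5,0.003,-0.004,0],[1,0,0,1.5,0,0,0],[1,0,0,1.2,0,0,0],[1,0,0,0.3,0,0,0],[1,0,0,0,0,0,0]]'
python3 -c "
from h import *
to(.5404,.1109,.062,16.8)"
```

```text
clock: 3.58
tool_pos: [0.5433, 0.1129, 0.0612]
tool_rot: [0.0, 0.989, 0.147, 0.004]
wrist_force: [0.9, 0.8, 0.2]
grip_width: 0.0947
pos [0.5433 0.1129 0.0612] yaw 16.87 toolz [ 7.6e-03  9.0e-04 -1.0e+00] shift cm [-0.33  0.11 -0.08]
turn [ 0.0013 -0.0075  0.0013]
f [0.92 0.79 0.18] m [ 0.005  0.043 -0.008] grip 0.0947 t 3.5833
```

```bash
python3 -m jog '[[1,-0.35,0.1,0,0,-0.007,0],[1,0,0,0,0,0,0]]'
python3 -c "
from h import *
to(.5404,.1109,.062,16.8)"
```

```text
clock: 3.75
tool_pos: [0.5395, 0.1108, 0.0605]
tool_rot: [0.001, 0.989, 0.147, -0.001]
wrist_force: [0.3, 0.3, -0.3]
grip_width: 0.0951
pos [0.5395 0.1108 0.0605] yaw 16.89 toolz [-0.0014 -0.0016 -1.    ] shift cm [ 0.09  0.02 -0.15]
turn [0.0011 0.0018 0.0016]
f [ 0.28  0.33 -0.26] m [0.041 0.005 0.023] grip 0.0951 t 3.75
```

```bash
python3 -m jog '[[0,0,0,0,0,0,0],[0,0,0,0,0,0,0],[0,0,0,0,0,0,0],[0,0,0,0,0,0,0],[0,0,0,0,0,0,0],[0,0,0,0,0,0,0]]' 30
python3 -c "
from h import *
to(.5404,.1109,.062,16.8)"
```

```text
clock: 4.25
tool_pos: [0.5411, 0.1107, 0.0629]
tool_rot: [0.001, 0.989, 0.147, 0.001]
wrist_force: [0.5, 0.3, -0.4]
grip_width: 0.0607
pos [0.5411 0.1107 0.0629] yaw 16.87 toolz [ 0.0028 -0.0011 -1.    ] shift cm [-0.07 -0.04  0.09]
turn [ 0.0019 -0.0024  0.0012]
f [ 0.54  0.32 -0.43] m [-0.074 -0.017 -0.038] grip 0.0607 t 4.25
```

```bash
python3 -m jog '[[0,0,0,0,0,0,0],[0,0,0,0,0,0,0],[0,0,0,0,0,0,0],[0,0,0,0,0,0,0],[0,0,0,0,0,0,0],[0,0,0,0,0,0,0],[0,0,0,0,0,0,0],[0,0,0,0,0,0,0]]' 30
python3 -c "
from h import *
to(.5404,.1109,.062,16.8)"
```

```text
clock: 4.92
tool_pos: [0.5413, 0.1108, 0.0631]
tool_rot: [0.001, 0.989, 0.147, 0.002]
wrist_force: [0.5, -0.9, 0.7]
grip_width: 0.0098
pos [0.5413 0.1108 0.0631] yaw 16.87 toolz [ 0.0032 -0.001  -1.    ] shift cm [-0.08 -0.03  0.11]
turn [ 0.0019 -0.0028  0.0013]
f [ 0.52 -0.93  0.73] m [ 0.009  0.03  -0.011] grip 0.0098 t 4.9167
```

Key gripped: the fingers read 9.8 mm for a 10 mm bow. Next is the lift.

```bash
python3 -m jog '[[0,0,0,-1,0,0,0],[0,0,0,-1.5,0,0,0],[0,0,0,-2,0,0,0],[0,0,0,-2,0,0,0],[0,0,0,-2,0,0,0],[0,0,0,-1,0,0,0],[0,0,0,0,0,0,0]]'
python3 -c "
from h import *
to(.56,-.02,.16,-10)
s,d=cam('wrist'); save(d,'w2.png',k=1.5)"
```

```text
clock: 5.5
tool_pos: [0.5404, 0.111, 0.1634]
tool_rot: [0.0, 0.989, 0.147, 0.001]
wrist_force: [0.4, 0.3, -0.4]
grip_width: 0.0096
pos [0.5404 0.111  0.1634] yaw 16.86 toolz [ 2.8e-03 -5.0e-04 -1.0e+00] shift cm [-1.93 13.11  0.35]
turn [ 0.0007 -0.0028  0.4688]
f [ 0.44  0.26 -0.36] m [-0.07  -0.028 -0.01 ] grip 0.0096 t 5.5
```

View pics/w2.png

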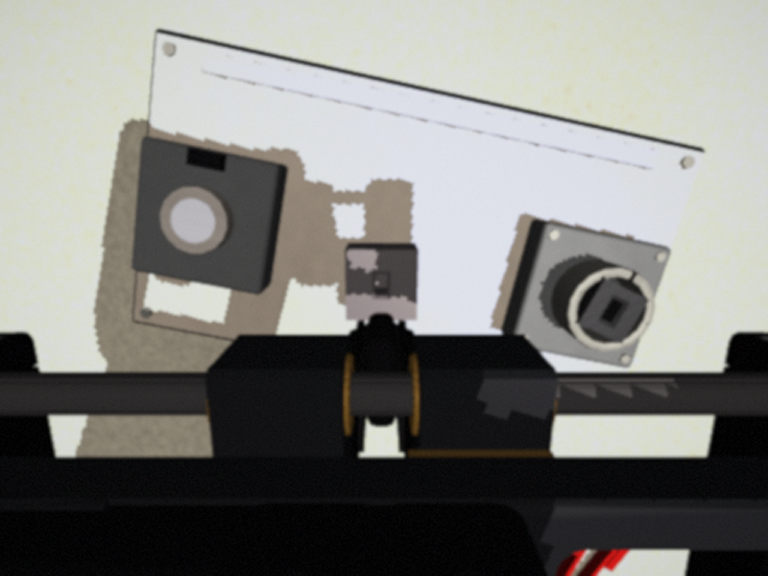

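The wrist view shows the key held, with its rest at (380,285) empty, and the switch at (612,310). I'll turn and move behind the switch for a closer look.

```bash
python3 -m jog '[[0,-1,2.4,0,0,0,0.1],[0,-0.8,2.5,0,0,0,0.1],[0,-0.6,2.5,0,0,0,0.1],[0,-0.4,2.5,0,0,0,0.1],[0,0,2.5,0,0,0,0.07],[0,0,0,0,0,0,0],[0,0,0,0,0,0,0],[0,0,0,0,0,0,0]]'
python3 - <<'E'
from h import *
import time
for i in range(2):
    s,d=cam('wrist')
to(.5704,-.0206,.14,-10)
save(d,'w3.png',k=1.5)
im=d['image'];W=cloud(d)
m=(W[...,2]>.07)&(W[...,2]<.09)&(abs(W[...,0]-.569)<.04)&(abs(W[...,1]+.02)<.04)
p=W[m];print('sw',len(p),p.mean(0),cv2.minEnclosingCircle((p[:,:2]*1000).astype(np.float32)))
E
```

```text
clock: 6.22
tool_pos: [0.517, -0.0197, 0.1524]
tool_rot: [-0.0, 0.995, -0.098, -0.007]
wrist_force: [1.1, -0.7, 0.6]
grip_width: 0.01
pos [ 0.5172 -0.0191  0.1526] yaw -11.13 toolz [-0.0128  0.0014 -0.9999] shift cm [ 5.27 -0.88  1.2 ]
turn [ 0.001   0.0128 -0.0197]
f [ 0.12  0.99 -0.76] m [0.025 0.017 0.017] grip 0.0101 t 6.3167
sw 2750 [ 0.57116254 -0.02072918  0.07877942] ((570.7330322265625, -20.8236141204834), 25.896747589111328)
```

View pics/w3.png

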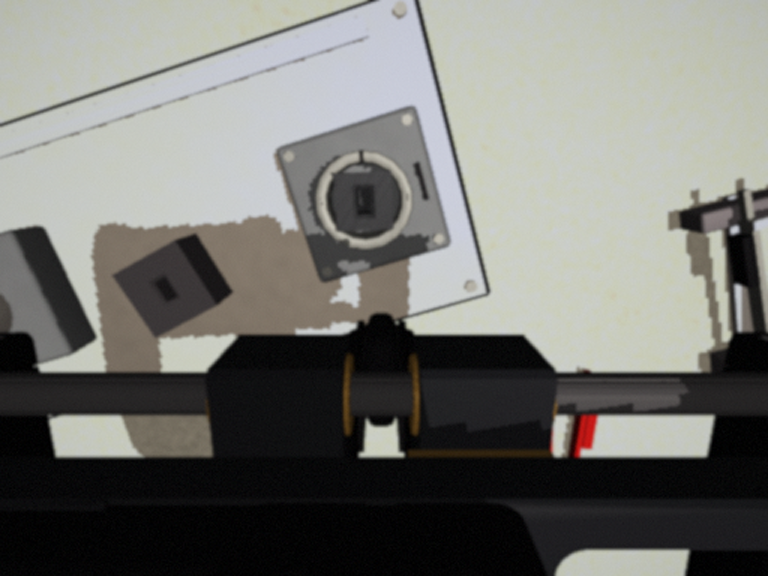

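```bash
python3 - <<'E'
from h import *
s,d=cam('wrist');im=d['image']
c=im[95:170,200:285]; c=np.clip(c.astype(float)*1.6,0,255).astype(np.uint8)
cv2.imwrite('pics/w3c.png',cv2.resize(c,None,fx=8,fy=8,interpolation=cv2.INTER_CUBIC))
W=cloud(d)
g=im.max(2)
for t in (20,25,30,35,40):
    m=((g<t)&(np.hypot(W[...,0]-.5706,W[...,1]+.0207)<.012)).astype(np.uint8)
    cc=max(cv2.findContours(m,0,1)[0],key=cv2.contourArea)
    P=np.array([onz(d,u,v,.08)[:2]*1000 for u,v in cc.reshape(-1,2)],np.float32); print(t,'slot',cv2.minAreaRect(P))
print(s['tool_pos'])
E
```

```text
Traceback (most recent call last):
ValueError: max() iterable argument is empty
```

View pics/w3c.png

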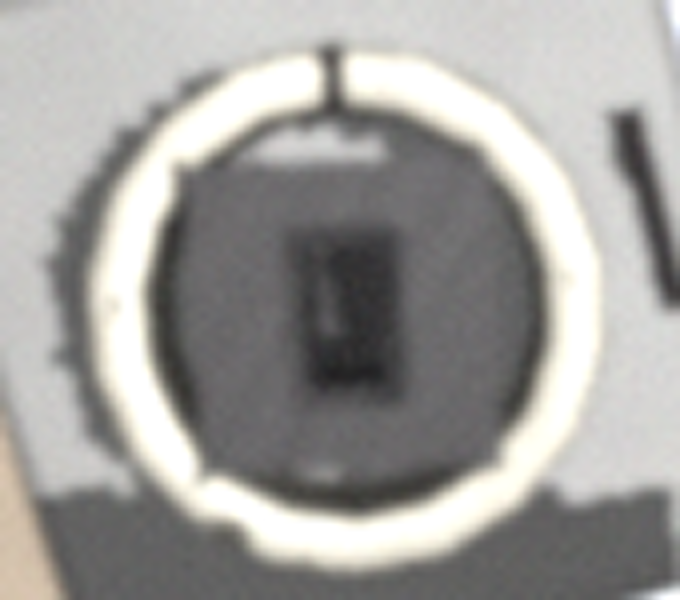

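```bash
python3 - <<'E'
from h import *
s,d=cam('wrist');print(onz(d,243.5,134.4,.08)); to(.5714,-.0209,.14,-10)
E
```

```text
[ 0.57089626 -0.02156301  0.08      ]
pos [ 0.5177 -0.0189  0.1534] yaw -11.11 toolz [-0.0114  0.0012 -0.9999] shift cm [ 5.33 -0.84  1.27]
turn [ 0.0009  0.0114 -0.0194]
f [ 0.35  0.32 -0.71] m [ 0.075  0.005 -0.003] grip 0.0099 t 6.4167
```

```bash
python3 -m jog '[[0,2.2,-0.3,0,0,0.006,-0.01],[0,2.2,-0.3,0,0,0.005,-0.01],[0,0.9,-0.2,0,0,0,0],[0,0,0,0,0,0,0],[0,0,0,0,0,0,0],[0,0,0,0,0,0,0]]'
python3 -c "
from h import *
to(.5715,-.021,.13,-10)"
```

```text
clock: 6.92
tool_pos: [0.5724, -0.0167, 0.1527]
tool_rot: [0.0, 0.997, -0.083, -0.001]
wrist_force: [0.2, -0.8, -0.7]
grip_width: 0.0103
pos [ 0.5724 -0.0167  0.1527] yaw -9.53 toolz [-2.e-03 -4.e-04 -1.e+00] shift cm [-0.02  0.44  2.27]
turn [0.0008 0.0019 0.0083]
f [ 0.2  -0.83 -0.68] m [ 0.022  0.078 -0.001] grip 0.0103 t 6.9167
```

```bash
python3 -m jog '[[0,0,0.4,1,0,0,0.008],[0,0,0,1,0,0,0],[0,0,0,0,0,0,0],[0,0,0,0,0,0,0]]'
python3 -c "
from h import *
to(.5715,-.021,.12,-10)
s,d=cam('scene'); save(d,'s1.png',(250,140,330,230),8)"
```

```text
clock: 7.25
tool_pos: [0.5693, -0.0206, 0.1303]
tool_rot: [0.0, 0.996, -0.087, -0.002]
wrist_force: [-0.0, 1.2, -0.4]
grip_width: 0.01
pos [ 0.5693 -0.0206  0.1303] yaw -10.02 toolz [-3.5e-03 -3.0e-04 -1.0e+00] shift cm [ 0.23 -0.    1.03]
turn [ 0.0009  0.0034 -0.0004]
f [-0.05  1.22 -0.45] m [ 0.032 -0.018  0.015] grip 0.01 t 7.25
```

View pics/s1.png

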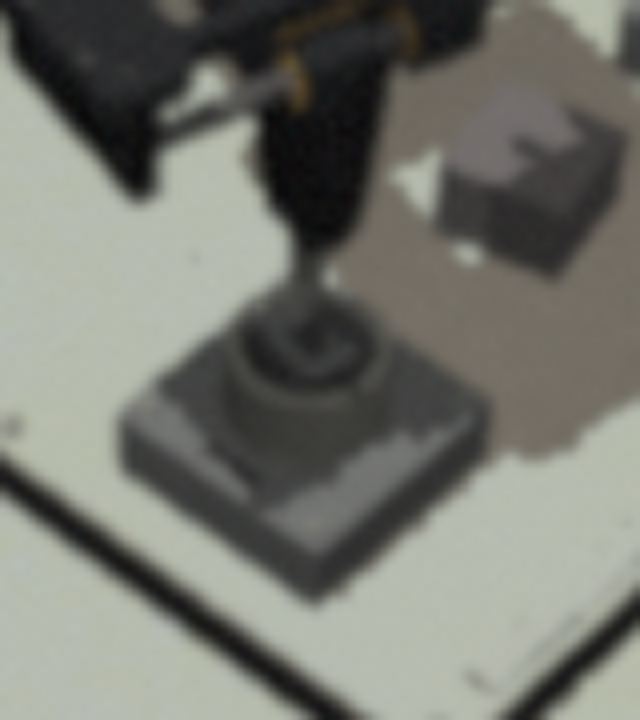

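The scene crop shows the blade at (305,265), just above the slot at (310,325). I'll correct x and lower it.

```bash
python3 -m jog '[[0,0.23,0,0.6,0,0.003,0],[0,0,0,0.5,0,0,0],[0,0,0,0,0,0,0],[0,0,0,0,0,0,0]]'
python3 -c "
from h import *
to(.5715,-.021,.112,-10)"
```

```text
clock: 7.63
tool_pos: [0.5711, -0.0212, 0.1178]
tool_rot: [0.0, 0.996, -0.088, -0.0]
wrist_force: [0.6, -0.7, -1.1]
grip_width: 0.0098
pos [ 0.5711 -0.0212  0.1178] yaw -10.04 toolz [-1.e-03 -8.e-04 -1.e+00] shift cm [ 0.04 -0.03  0.58]
turn [ 0.0009  0.0008 -0.0008]
f [ 0.58 -0.66 -1.12] m [ 0.012 -0.023  0.001] grip 0.0098 t 7.6333
```

```bash
python3 -m jog '[[0,0,0,0.4,0,0,0],[0,0,0,0.4,0,0,0],[0,0,0,0.4,0,0,0],[0,0,0,0,0,0,0]]'
python3 -c "
from h import *
to(.5715,-.021,.091,-10)"
```

```text
clock: 7.97
tool_pos: [0.5715, -0.0212, 0.1051]
tool_rot: [0.0, 0.996, -0.088, -0.0]
wrist_force: [-0.5, 0.1, -2.0]
grip_width: 0.0099
pos [ 0.5715 -0.0212  0.1051] yaw -10.04 toolz [-2.e-04 -9.e-04 -1.e+00] shift cm [-0.   -0.02  1.41]
turn [ 0.0009  0.     -0.0007]
f [-0.46  0.05 -1.99] m [0.038 0.049 0.003] grip 0.0099 t 7.9667
```

```bash
python3 -m jog '[[0,0,0,0.5,0,0,0],[0,0,0,0.5,0,0,0],[0,0,0,0.3,0,0,0],[0,0,0,0.2,0,0,0],[0,0,0,0,0,0,0]]'
python3 -c "
from h import *
to(.5715,-.021,.091,-10)"
```

```text
clock: 8.38
tool_pos: [0.5722, -0.0212, 0.0912]
tool_rot: [0.0, 0.996, -0.087, 0.0]
wrist_force: [-0.3, 0.6, -0.4]
grip_width: 0.0099
pos [ 0.5722 -0.0212  0.0912] yaw -10.03 toolz [ 1.e-04 -1.e-03 -1.e+00] shift cm [-0.07 -0.01  0.02]
turn [ 0.0009 -0.0003 -0.0005]
f [-0.31  0.61 -0.41] m [0.035 0.136 0.015] grip 0.0099 t 8.3833
```

```bash
python3 -m jog '[[0,-0.07,0,0.15,0,0,0],[0,0,0,0.15,0,0,0],[0,0,0,0.15,0,0,0],[0,0,0,0,0,0,0]]'
python3 -c "
from h import *
to(.5715,-.021,.091,-10)"
```

```text
clock: 8.72
tool_pos: [0.5722, -0.0212, 0.0913]
tool_rot: [0.001, 0.996, -0.087, 0.0]
wrist_force: [-0.8, -0.0, -2.3]
grip_width: 0.0098
pos [ 0.5722 -0.0212  0.0913] yaw -10.01 toolz [ 1.0e-04 -1.3e-03 -1.0e+00] shift cm [-0.07 -0.01  0.03]
turn [ 0.0012 -0.0003 -0.0002]
f [-0.77 -0.   -2.27] m [ 0.042  0.129 -0.032] grip 0.0098 t 8.7167
```

Bottomed: the TCP stays at 0.0913, where 0.091 was predicted, and the wrist reads a small push force. Now turn clockwise.

```bash
python3 -m jog '[[0,0,0,0.05,0,0,0.08],[0,0,0,0.05,0,0,0.1],[0,0,0,0.05,0,0,0.1],[0,0,0,0.05,0,0,0.1],[0,0,0,0.05,0,0,0.1],[0,0,0,0.05,0,0,0.1],[0,0,0,0.05,0,0,0.1]]'
python3 -c "
from h import *
to(.5715,-.021,.091,-90)"
```

```text
clock: 9.3
tool_pos: [0.5717, -0.0215, 0.091]
tool_rot: [0.002, 0.904, -0.428, -0.0]
wrist_force: [-2.3, -0.2, 5.0]
grip_width: 0.0096
pos [ 0.5717 -0.0215  0.091 ] yaw -50.66 toolz [-0.0019 -0.0025 -1.    ] shift cm [-0.06 -0.01  0.  ]
turn [ 0.0026 -0.0018  0.6866]
f [-2.28 -0.15  4.96] m [0.117 0.549 0.095] grip 0.0096 t 9.3
```

```bash
python3 -m jog '[[0,0,0,0.05,0,0,0.1],[0,0,0,0.05,0,0,0.1],[0,0,0,0.05,0,0,0.1],[0,0,0,0.05,0,0,0.08],[0,0,0,0.05,0,0,0.06]]'
python3 -c "
from h import *
to(.5715,-.021,.091,-90)"
python3 -m jog '[[0,0,0,0.05,0,0,0.06],[0,0,0,0.05,0,0,0.06],[0,0,0,0.05,0,0,0.06]]'
python3 -c "
from h import *
to(.5715,-.021,.091,-90)"
```

```text
clock: 9.72
tool_pos: [0.5714, -0.0217, 0.091]
tool_rot: [0.002, 0.782, -0.624, -0.0]
wrist_force: [-2.9, 0.0, 4.0]
grip_width: 0.0098
pos [ 0.5714 -0.0217  0.091 ] yaw -77.19 toolz [-0.0037 -0.0032 -1.    ] shift cm [-0.07 -0.03  0.  ]
turn [ 0.004  -0.0028  0.2236]
f [-2.85  0.04  4.  ] m [0.214 0.557 0.142] grip 0.0098 t 9.7167
clock: 9.97
tool_pos: [0.5712, -0.0273, 0.091]
tool_rot: [-0.013, 0.729, -0.685, -0.009]
wrist_force: [9.4, 32.4, -1.7]
grip_width: 0.01
pos [ 0.5712 -0.0273  0.091 ] yaw -86.42 toolz [ 0.0049  0.0324 -0.9995] shift cm [-0.62 -0.07  0.02]
turn [-0.006   0.0322  0.0624]
f [ 9.39 32.42 -1.72] m [ 5.902 -1.841  0.492] grip 0.01 t 9.9667
```

```bash
python3 -c "
from h import *
to(.5715,-.021,.091,-86)
s=ctrl.sense();print(s['joint_pos'].round(3),s['joint_vel'].round(3))
s,d=cam('scene'); save(d,'s2.png',(230,110,350,230),5)
s,d=cam('wrist'); save(d,'w4.png',k=1.5)
to(.5715,-.021,.091,-86)
"
```

```text
pos [ 0.5712 -0.0273  0.091 ] yaw -86.42 toolz [ 0.0049  0.0324 -0.9995] shift cm [-0.62 -0.07  0.02]
turn [-0.0071  0.032  -0.0074]
f [ 9.39 32.42 -1.72] m [ 5.902 -1.841  0.492] grip 0.01 t 9.9667
[-0.158  0.061  1.936  0.036  1.146  2.906] [-0.369 -0.045  0.059  0.44  -0.058  0.016]
pos [ 0.5713 -0.0287  0.091 ] yaw -86.57 toolz [ 0.0058  0.0317 -0.9995] shift cm [-0.77 -0.06  0.03]
turn [-0.0078  0.0312 -0.0101]
f [ 5.39 20.25  1.12] m [ 3.97  -1.133  0.467] grip 0.0098 t 10.0667
```

View pics/s2.png

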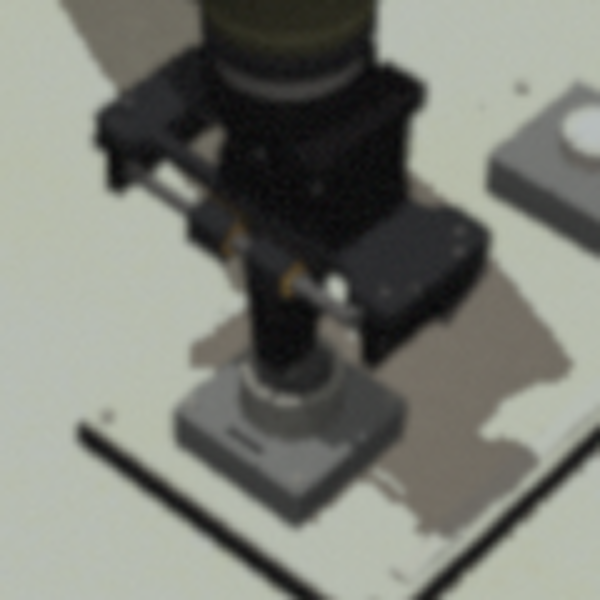

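View pics/w4.png

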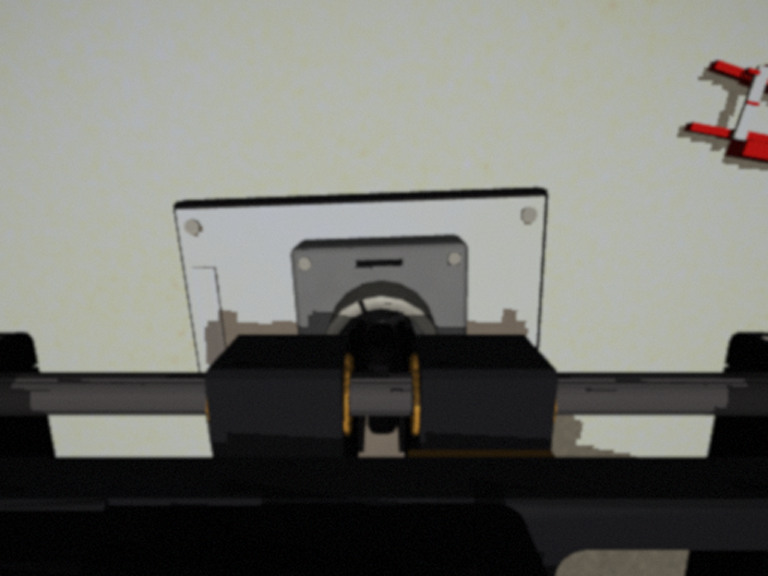

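J6 reads 2.906, at its limit, so the arm gave way sideways. I'll turn back a little, re-centre, let go, and regrip the bow with J6 a half turn back.

```bash
python3 -m jog '[[0,-0.5,0,0,0,0.03,-0.06],[0,-0.1,0,0,0,0,0]]'
python3 -c "
from h import *
to(.5713,-.0215,.091,-84)
print(ctrl.sense()['joint_pos'].round(3))"
```

```text
clock: 10.23
tool_pos: [0.5712, -0.0249, 0.0915]
tool_rot: [-0.001, 0.75, -0.661, 0.005]
wrist_force: [-1.7, -0.3, 1.8]
grip_width: 0.0094
pos [ 0.5712 -0.0249  0.0915] yaw -82.78 toolz [ 0.009  -0.0061 -0.9999] shift cm [-0.34 -0.05  0.04]
turn [-0.0082 -0.0071  0.0214]
f [-1.67 -0.26  1.85] m [0.059 0.626 0.344] grip 0.0094 t 10.2333
[-0.135  0.056  1.939 -0.005  1.136  2.883]
```

```bash
python3 -m jog '[[0.5,0,0,0,0,0,0],[0.5,0,0,0,0,0,0],[0.5,0,0,0,0,0,0],[0.5,0,0,0,0,0,0],[0.5,0,0,0,0,0,0]]'
python3 -m jog '[[0.5,-0.2,0,-1,0,0,0],[0.5,-0.4,0,-2,0,0,-0.05],[0.5,-1,0,-2.5,0,0,-0.1],[0.5,-1,0,-2.5,0,0,-0.1],[0.5,-1,0,-2.5,0,0,-0.1],[0.5,-1,0,-1,0,0,-0.1],[0.5,0,0,0,0,0,0],[0.5,0,0,0,0,0,0]]'
python3 -c "
from h import *
to(.5713,-.0215,.091,-84)
s,d=cam('wrist'); save(d,'w5.png',k=1.5)"
```

```text
clock: 10.65
tool_pos: [0.5717, -0.0244, 0.0906]
tool_rot: [-0.002, 0.749, -0.662, 0.005]
wrist_force: [-0.7, 0.2, -0.7]
grip_width: 0.0374
clock: 11.32
tool_pos: [0.5558, 0.0208, 0.2132]
tool_rot: [-0.002, 0.881, -0.472, 0.005]
wrist_force: [0.3, 0.7, -0.3]
grip_width: 0.0476
pos [0.5558 0.0208 0.2132] yaw -56.37 toolz [ 9.9e-03 -8.0e-04 -1.0e+00] shift cm [ 4.31  1.15 12.24]
turn [-0.0091 -0.0042  0.4822]
f [ 0.35  0.67 -0.3 ] m [0.111 0.05  0.009] grip 0.0476 t 11.3167
```

View pics/w5.png

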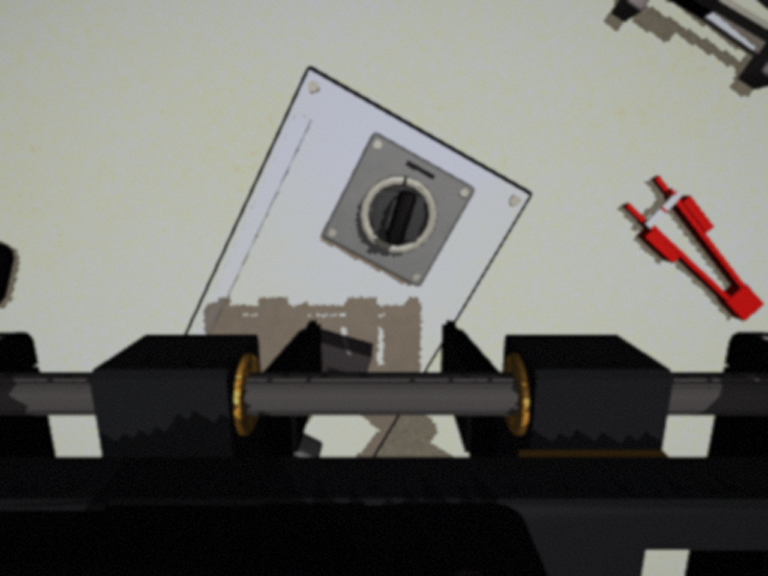

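```bash
python3 - <<'E'
from h import *
s,d=cam('wrist'); s,d=cam('wrist');im=d['image'];W=cloud(d)
save(d,'w5c.png',(205,80,325,195),6)
m=(W[...,2]>.115)&(W[...,2]<.135)&(abs(W[...,0]-.57)<.03)&(abs(W[...,1]+.02)<.03)
p=W[m];print('bow',len(p),p.mean(0),cv2.minAreaRect((p[:,:2]*1000).astype(np.float32)))
c=np.array([.5706,-.0208])
for n,u,v,z in [('mark',405/1.5,182/1.5,.08),('label',420/1.5,169/1.5,.064)]:
    q=onz(d,u,v,z);e=q[:2]-c;print(n,q,np.degrees(np.arctan2(e[1],e[0])))
E
```

```text
bow 437 [ 0.57177794 -0.02225982  0.12354844] ((571.4503784179688, -21.88623046875), (10.05745792388916, 31.8735294342041), 16.91499137878418)
mark [ 0.57832993 -0.04130985  0.08      ] -69.34914409051383
label [ 0.57404356 -0.05438989  0.064     ] -84.14661593247602
```

View pics/w5c.png

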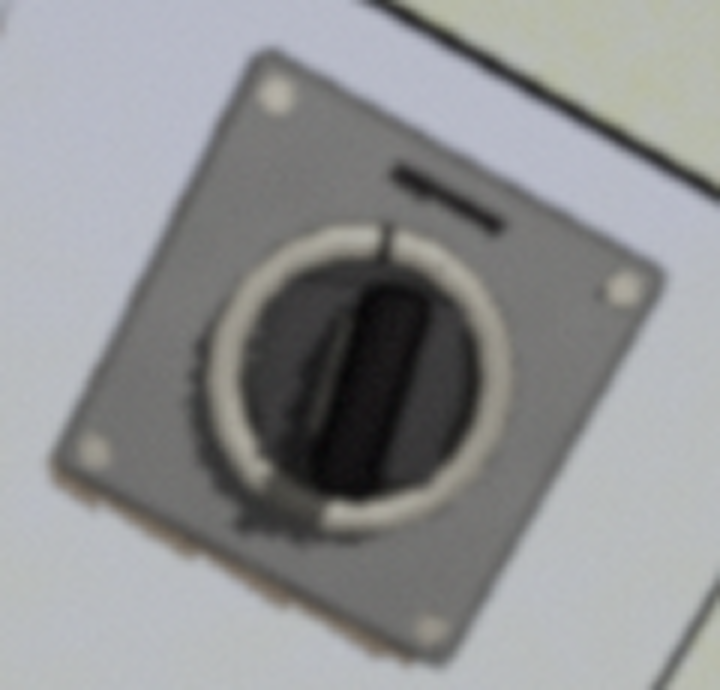

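```bash
python3 - <<'E'
from h import *
s,d=cam('wrist');im=d['image'];W=cloud(d)
z=W[(abs(W[...,0]-.5706)<.06)&(abs(W[...,1]+.0208)<.06)][:,2]
h,e=np.histogram(z,bins=np.arange(.01,.09,.004));print(dict(zip(e.round(3),h)))
m=(W[...,2]>.035)&(abs(W[...,0]-.5706)<.06)&(abs(W[...,1]+.0208)<.065)&(W[...,2]<.07)
k=cv2.morphologyEx(m.astype(np.uint8),cv2.MORPH_OPEN,np.ones((3,3)))
p=W[k>0];print('housing',cv2.minAreaRect((p[:,:2]*1000).astype(np.float32)))
# ring mark: dark pixels in bright ring
g=im.max(2).astype(float);rr=np.hypot(W[...,0]-.5706,W[...,1]+.0208);mm=(rr>.020)&(rr<.0255)&(W[...,2]>.074)&(W[...,2]<.086)
a=np.degrees(np.arctan2(W[...,1]+.0208,W[...,0]-.5706))
for b in range(-110,0,4):
    q=g[mm&(a>=b)&(a<b+4)]; print(b,len(q),q.min() if len(q) else None,end=' | ')
E
python3 -m jog '[[0.5,0,0,0,0,0,-0.12],[0.5,0,0,0,0,0,-0.12],[0.5,0,0,0,0,0,-0.12],[0.5,0,0,0,0,0,-0.12],[0.5,0,0,0,0,0,-0.12],[0.5,0,0,0,0,0,-0.12],[0.5,0,0,0,0,0,-0.12],[0.5,0,0,0,0,0,-0.12],[0.5,0,0,0,0,0,-0.12],[0.5,0,0,0,0,0,-0.12]]'
python3 -m jog '[[0.5,0,0,0,0,0,-0.12],[0.5,0,0,0,0,0,-0.12],[0.5,0,0,0,0,0,-0.12],[0.5,0,0,0,0,0,-0.12],[0.5,0,0,0,0,0,-0.12],[0.5,0,0,0,0,0,-0.12],[0.5,0,0,0,0,0,-0.12],[0.5,0,0,0,0,0,-0.12],[0.5,0,0,0,0,0,-0.12],[0.5,0,0,0,0,0,-0.12]]'
python3 -c "
from h import *
to(.5715,-.0219,.2,107)"
```

```text
{np.float64(0.01): np.int64(8), np.float64(0.014): np.int64(105), np.float64(0.018): np.int64(4332), np.float64(0.022): np.int64(44), np.float64(0.026): np.int64(0), np.float64(0.03): np.int64(0), np.float64(0.034): np.int64(0), np.float64(0.038): np.int64(0), np.float64(0.042): np.int64(2), np.float64(0.046): np.int64(1759), np.float64(0.05): np.int64(2286), np.float64(0.054): np.int64(15), np.float64(0.058): np.int64(14), np.float64(0.062): np.int64(17), np.float64(0.066): np.int64(21), np.float64(0.07): np.int64(20), np.float64(0.074): np.int64(474), np.float64(0.078): np.int64(897), np.float64(0.082): np.int64(1)}
housing ((570.9473876953125, -20.696365356445312), (84.05964660644531, 84.1022720336914), 5.362405300140381)
-110 9 83.0 | -106 10 75.0 | -102 9 79.0 | -98 10 80.0 | -94 9 81.0 | -90 9 90.0 | -86 10 69.0 | -82 9 74.0 | -78 10 102.0 | -74 9 85.0 | -70 9 54.0 | -66 11 59.0 | -62 10 81.0 | -58 8 102.0 | -54 12 100.0 | -50 8 100.0 | -46 9 107.0 | -42 10 82.0 | -38 8 111.0 | -34 11 86.0 | -30 9 75.0 | -26 10 68.0 | -22 9 88.0 | -18 10 93.0 | -14 8 95.0 | -10 10 94.0 | -6 9 100.0 | -2 9 92.0 | clock: 12.35
tool_pos: [0.5484, 0.0159, 0.1929]
tool_rot: [-0.002, 0.992, 0.128, -0.012]
wrist_force: [-0.4, 0.2, -0.4]
grip_width: 0.0479
clock: 13.18
tool_pos: [0.5411, 0.0114, 0.1746]
tool_rot: [-0.019, 0.731, 0.682, -0.019]
wrist_force: [0.0, 0.1, 0.5]
grip_width: 0.0473
pos [0.5411 0.0114 0.1746] yaw 85.98 toolz [-0.0545  0.0023 -0.9985] shift cm [-3.11  3.12 -2.71]
turn [-0.0542 -0.0085 -0.3668]
f [0.04 0.1  0.53] m [-0.013 -0.097  0.046] grip 0.0473 t 13.1833
```

The ring mark is now at yaw -67° and the housing at +5.4°, so the switch reads about 1.26 rad if zero is the housing axis. That zero is an assumption and I have the time, so I'll regrip and check that it stops.

```bash
python3 -m jog '[[0.5,0,0,0,-0.05,-0.008,-0.12],[0.5,0,0,0,0,0,-0.12],[0.5,0,0,0,0,0,-0.12],[0.5,0,0,0,0,0,0],[0.5,0,0,0,0,0,0]]'
python3 -c "
from h import *
to(.5715,-.0219,.15,107)"
```

```text
clock: 13.6
tool_pos: [0.5376, 0.0093, 0.166]
tool_rot: [-0.006, 0.597, 0.802, -0.008]
wrist_force: [0.3, -0.2, 0.3]
grip_width: 0.0477
pos [0.5376 0.0093 0.166 ] yaw 106.73 toolz [-0.0199 -0.0055 -0.9998] shift cm [-3.97  2.38  1.55]
turn [-0.0207 -0.0005 -0.0046]
f [ 0.32 -0.2   0.34] m [ 0.02  -0.108 -0.017] grip 0.0477 t 13.6
```

```bash
python3 -m jog '[[0.5,-2,1.2,0,-0.02,0,0],[0.5,-1.9,1.1,0,0,0,0],[0.5,0,0,0,0,0,0],[0.5,0,0,0,0,0,0],[0.5,0,0,0,0,0,0]]'
python3 -c "
from h import *
to(.5715,-.0219,.092,107)"
```

```text
clock: 14.02
tool_pos: [0.5698, -0.0227, 0.1615]
tool_rot: [-0.004, 0.603, 0.798, -0.001]
wrist_force: [1.0, 0.2, 1.1]
grip_width: 0.0477
pos [ 0.5698 -0.0227  0.1615] yaw 105.85 toolz [-0.0074  0.002  -1.    ] shift cm [0.   0.23 6.94]
turn [-0.0065 -0.004  -0.0201]
f [0.96 0.23 1.08] m [-0.019 -0.099 -0.012] grip 0.0477 t 14.0167
```

```bash
python3 -m jog '[[0.5,0,0.2,1,-0.006,-0.004,-0.02],[0.5,0,0,1.5,0,0,0],[0.5,0,0,1.5,0,0,0],[0.5,0,0,1.5,0,0,0],[0.5,0,0,1.1,0,0,0],[0.5,0,0,0.2,0,0,0],[0.5,0,0,0,0,0,0]]'
python3 -c "
from h import *
to(.5715,-.0219,.092,107)"
```

```text
clock: 14.6
tool_pos: [0.5689, -0.0186, 0.0874]
tool_rot: [-0.0, 0.593, 0.805, -0.0]
wrist_force: [-0.1, 0.9, 0.3]
grip_width: 0.0475
pos [ 0.5689 -0.0186  0.0874] yaw 107.21 toolz [-5.e-04  4.e-04 -1.e+00] shift cm [-0.39  0.15 -0.46]
turn [-0.0004 -0.0005  0.0037]
f [-0.12  0.89  0.32] m [ 0.025 -0.107  0.015] grip 0.0475 t 14.6
```

```bash
python3 -m jog '[[0.5,-0.4,0.15,-0.4,0,0,0],[0.5,0,0,0,0,0,0],[0.2,0,0,0,0,0,0],[0,0,0,0,0,0,0],[0,0,0,0,0,0,0],[0,0,0,0,0,0,0],[0,0,0,0,0,0,0],[0,0,0,0,0,0,0],[0,0,0,0,0,0,0]]'
python3 -c "
from h import *
to(.5715,-.0219,.092,107)"
```

```text
clock: 15.35
tool_pos: [0.5721, -0.0229, 0.0959]
tool_rot: [0.001, 0.593, 0.805, -0.001]
wrist_force: [-6.1, -1.0, 4.3]
grip_width: 0.0099
pos [ 0.5721 -0.0229  0.0959] yaw 107.28 toolz [-1.0e-04 -1.9e-03 -1.0e+00] shift cm [ 0.11 -0.03  0.39]
turn [-0.0007  0.0018  0.0049]
f [-6.15 -0.97  4.33] m [-0.303  1.051  0.12 ] grip 0.0099 t 15.35
```

Gripped again. I'll turn clockwise in small rows and watch the moment.

```bash
python3 -m jog '[[0,0,0,0.05,0,0,0.06],[0,0,0,0.05,0,0,0.06],[0,0,0,0.05,0,0,0.06]]'
python3 -c "
from h import *
to(.5715,-.0219,.092,107)"
python3 -m jog '[[0,0,0,0.05,0,0,0.06],[0,0,0,0.05,0,0,0.06],[0,0,0,0.05,0,0,0.06]]'
python3 -c "
from h import *
to(.5715,-.0219,.092,107)"
```

```text
clock: 15.6
tool_pos: [0.5714, -0.0232, 0.0959]
tool_rot: [0.0, 0.664, 0.747, -0.002]
wrist_force: [-1.1, 0.1, 3.0]
grip_width: 0.0103
pos [ 0.5714 -0.0232  0.0959] yaw 96.72 toolz [-0.0021 -0.0031 -1.    ] shift cm [0.13 0.03 0.39]
turn [-0.0027  0.0026 -0.1794]
f [-1.05  0.13  3.  ] m [-0.048  0.171  0.567] grip 0.0103 t 15.6
clock: 15.85
tool_pos: [0.5714, -0.0238, 0.0959]
tool_rot: [0.001, 0.73, 0.684, -0.003]
wrist_force: [-0.8, 0.3, 2.4]
grip_width: 0.011
pos [ 0.5714 -0.0238  0.0959] yaw 86.31 toolz [-0.0026 -0.006  -1.    ] shift cm [ 0.19 -0.    0.39]
turn [-0.0033  0.0056 -0.3611]
f [-0.83  0.34  2.39] m [-0.002  0.197  0.886] grip 0.011 t 15.85
```

The moment rises to 0.89 N m against 0.05 N m of friction, and the pads begin to slip on the bow. The switch is at its stop, so I'll release and lift.

```bash
python3 -m jog '[[0.6,0,0,0,0,0,0],[0.6,0,0,0,0,0,0],[0.6,0,0,0,0,0,0],[0.6,0,0,0,0,0,0],[0.6,0,0,0,0,0,0],[0.6,0,0,-1,0,0,0]]'
python3 -m jog '[[0.6,-1,0,-2.5,0,0,0.06],[0.6,-1,0,-2.5,0,0,0.1],[0.6,-1,0,-2.5,0,0,0.1],[0.6,-1,0,-2.5,0,0,0.1],[0.6,-1,0,-1,0,0,0.1],[0.6,0,0,0,0,0,0],[0.6,0,0,0,0,0,0]]'
python3 - <<'E'
from h import *
s,d=cam('wrist'); s,d=cam('wrist');im=d['image'];W=cloud(d);to(.45,-.1,.21,0)
save(d,'w6.png',k=1.5)
m=(W[...,2]>.115)&(W[...,2]<.135)&(abs(W[...,0]-.57)<.03)&(abs(W[...,1]+.02)<.03)
p=W[m]
if len(p): print('bow',len(p),p.mean(0),cv2.minAreaRect((p[:,:2]*1000).astype(np.float32)))
E
```

```text
clock: 16.35
tool_pos: [0.5698, -0.0233, 0.1037]
tool_rot: [-0.001, 0.729, 0.685, -0.004]
wrist_force: [-0.6, 0.1, -0.5]
grip_width: 0.0453
clock: 16.93
tool_pos: [0.5589, -0.0725, 0.2241]
tool_rot: [0.001, 0.87, 0.493, -0.003]
wrist_force: [-0.4, -0.3, 0.1]
grip_width: 0.0569
pos [ 0.5585 -0.0721  0.2228] yaw 59.14 toolz [-0.006 -0.005 -1.   ] shift cm [-7.95 -7.88  1.36]
turn [0.0014 0.0081 1.0322]
f [ 0.47 -1.22  0.03] m [-0.017 -0.06  -0.033] grip 0.0572 t 17.0333
bow 411 [ 0.57078284 -0.02057588  0.12341015] ((570.4931640625, -20.733766555786133), (10.030570983886719, 31.716764450073242), 16.25807762145996)
```

View pics/w6.png

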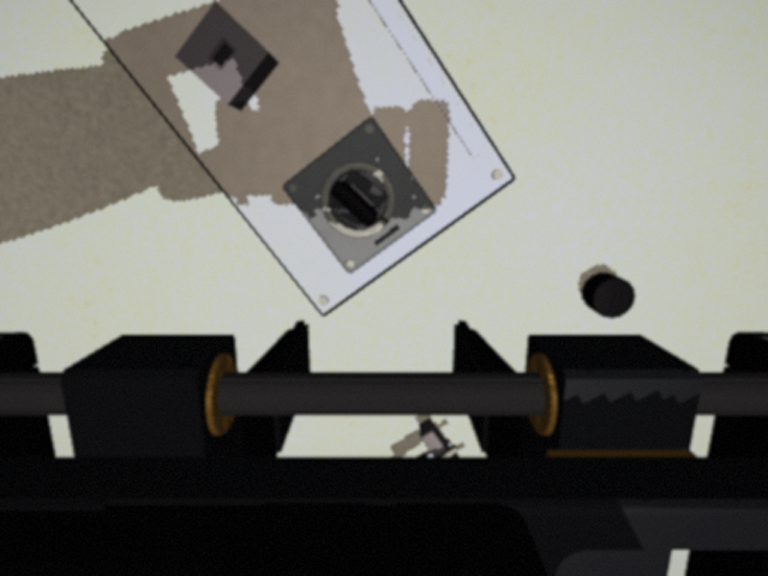

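The bow is still at yaw -73.7° with its top at 0.1234, so the key is fully down, and the second turn didn't move it. Next, the tweezers.

```bash
python3 -m jog '[[0.8,-2.6,-0.1,0,0,0,0.115],[0.8,-2.6,0.2,0,0,0,0.115],[0.8,-2.6,0.5,0,0,0,0.115],[0.8,-2.5,0.8,0,0,0,0.115],[0.8,-2.3,1.2,0,0,0,0.115],[0.8,-2.1,1.5,0,0,0,0.115],[0.8,-1.9,1.8,0,0,0,0.115],[0.8,-1.7,2,0,0,0,0.115],[0.8,-1.4,2.2,0,0,0,0.115],[0.8,0,0,0,0,0,0]]'
python3 -m jog '[[0.8,0,0,0,0,0,0],[0.8,0,0,0,0,0,0]]'
python3 - <<'E'
from h import *
s,d=cam('wrist'); s,d=cam('wrist');to(.43,-.27,.21,0)
save(d,'w7.png',k=1.5)
E
```

```text
clock: 17.87
tool_pos: [0.4301, -0.2721, 0.2064]
tool_rot: [-0.005, 1.0, -0.012, -0.015]
wrist_force: [0.3, 0.9, 0.2]
grip_width: 0.0762
clock: 18.03
tool_pos: [0.429, -0.2712, 0.2033]
tool_rot: [-0.007, 1.0, -0.011, -0.017]
wrist_force: [0.4, 0.3, -0.7]
grip_width: 0.0756
pos [ 0.4293 -0.2708  0.2035] yaw -1.22 toolz [-0.0341  0.0143 -0.9993] shift cm [ 0.04 -0.09 -0.65]
turn [-0.0139  0.0342 -0.0215]
f [-0.31  0.92  0.15] m [-0.    -0.08  -0.019] grip 0.076 t 18.1333
```

View pics/w7.png

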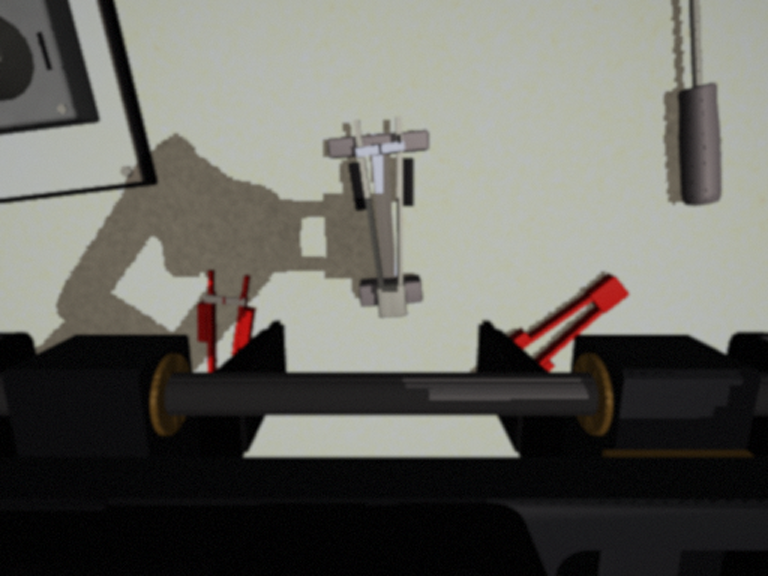

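```bash
cat > mtw.py <<'E'
from h import *
s,d=cam('wrist');im=d['image'];W=cloud(d)
box=(abs(W[...,0]-.48)<.05)&(abs(W[...,1]+.27)<.05)
m=((im.max(2)<40)&box&(W[...,2]>.02)).astype(np.uint8)
C=sorted(cv2.findContours(m,0,1)[0],key=cv2.contourArea)[-3:]
for c in C:
    k=np.zeros_like(m);cv2.drawContours(k,[c],-1,1,-1);p=W[(k>0)&(m>0)]
    r=cv2.minAreaRect(c); print('px',np.round(r[0],1),len(p),p.mean(0).round(4),'z',np.percentile(p[:,2],[5,50,95]).round(4),'rect mm',[np.round(x,1) for x in cv2.minAreaRect((p[:,:2]*1000).astype(np.float32))])
# whole outline z>.03
q=W[box|((abs(W[...,0]-.43)<.06)&(abs(W[...,1]+.27)<.04))]; q=q[q[:,2]>.03]
for n,a,b in [('tips',.511,.53),('bar',.495,.51),('back',.37,.405)]:
    w=q[(q[:,0]>a)&(q[:,0]<b)]; print(n,len(w),'y',w[:,1].min().round(4),w[:,1].max().round(4),w[:,1].mean().round(4),'z',np.percentile(w[:,2],[50,95]).round(4),'x',w[:,0].min().round(4),w[:,0].max().round(4))
E
python3 mtw.py; python3 - <<'E'
from h import *
s,d=cam('wrist');save(d,'w7c.png',(210,70,300,220),5);print(s['tool_pos'])
E
```

```text
px [271.5 121. ] 116 [ 0.487  -0.2886  0.0471] z [0.0371 0.0385 0.04  ] rect mm [array([ 486.5, -282.9]), array([29.3, 15.7]), np.float64(0.5)]
px [238.2 124.5] 162 [ 0.4833 -0.253   0.0406] z [0.0375 0.0386 0.0398] rect mm [array([ 484.3, -262.5]), array([31., 27.]), np.float64(3.9)]
px [250.5 299. ] 55359 [ 0.4619 -0.2694  0.3168] z [0.2826 0.32   0.3714] rect mm [array([ 465.4, -270. ]), array([100. ,  70.7]), np.float64(90.0)]
tips 175 y -0.2855 -0.2511 -0.2699 z [0.0343 0.0409] x 0.5111 0.5296
bar 6158 y -0.2918 -0.2469 -0.2747 z [0.3714 0.3714] x 0.495 0.51
back 312 y -0.2866 -0.2647 -0.2758 z [0.0394 0.0406] x 0.3853 0.405
[ 0.42957112 -0.27083692  0.20395484]
```

View pics/w7c.png

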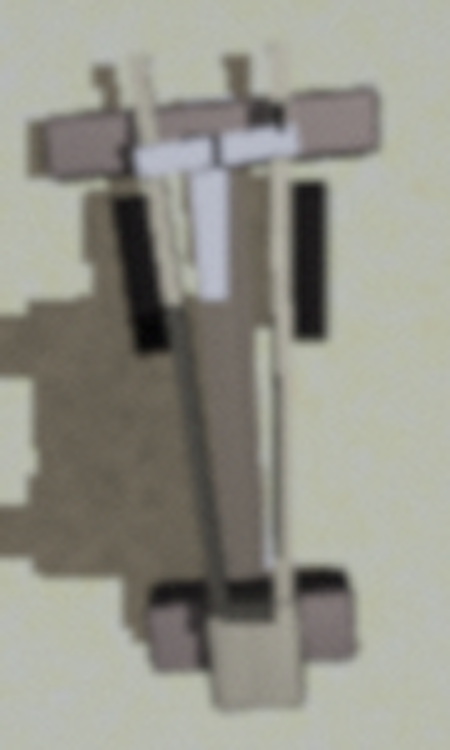

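```bash
python3 - <<'E'
from h import *
s,d=cam('wrist'); im=d['image'];W=cloud(d)
def P(cx,cy,z=.039): return onz(d,210+cx/5,70+cy/5,z)[:2]
L=P(140,273);Rr=P(310,261); tl=P(140,58,.037);tr=P(274,48,.037);b1=P(208,618,.04);b2=P(300,618,.04);b3=P(214,708,.04);b4=P(304,705,.04)
print('panels',L,Rr,'mid',(L+Rr)/2, np.hypot(*(L-Rr)))
t=(tl+tr)/2;b=(b1+b2+b3+b4)/4;print('tips',t,np.hypot(*(tl-tr)),'back',b)
e=t-b;print('len',np.hypot(*e),'yaw',np.degrees(np.arctan2(e[1],e[0])))
v=(L-Rr);print('yaw from panels',np.degrees(np.arctan2(-v[0],v[1])))
y=np.arctan2(e[1],e[0]);u=np.array([np.cos(y),np.sin(y)]);print('grip from tips',t-.045*u)
w=P(45,135),P(375,120);print(np.degrees(np.arctan2(-(w[0]-w[1])[0],(w[0]-w[1])[1])),np.hypot(*(w[0]-w[1])))
E
```

```text
panels [ 0.4842796  -0.25331613] [ 0.48597412 -0.28985725] mid [ 0.48512686 -0.27158669] 0.03658039330791625
tips [ 0.52862366 -0.26878897] 0.02798828035379023 back [ 0.3963491  -0.27690616]
len 0.132523386968598 yaw 3.51162384082423
yaw from panels 2.6550723498380187
grip from tips [ 0.48370815 -0.27154526]
1.131117574280772 0.06926430174908117
```

Crop w7c shows the panels at (140,273) and (310,261), the tips at (140,58) and (274,48), and the back block at (258,660). The panel centres are 36.6 mm apart, where about 37 mm is expected, the yaw is about 3.2°, and the grip point is (0.4845, -0.2716, 0.032).

```bash
python3 -c "
from h import *
to(.4845,-.2716,.1,3.2)"
python3 -m jog '[[0.8,1.9,0,2,-0.01,0.03,-0.04],[0.8,1.9,0,2,0,0,-0.03],[0.8,1.6,0,2,0,0,0],[0.8,0,0,1.5,0,0,0],[0.8,0,0,1,0,0,0],[0.8,0,0,0,0,0,0],[0.8,0,0,0,0,0,0]]'
python3 -c "
from h import *
to(.4845,-.2716,.06,3.2)"
```

```text
pos [ 0.4298 -0.2711  0.2045] yaw -1.24 toolz [-0.0327  0.0129 -0.9994] shift cm [ 5.82  0.06 10.27]
turn [-0.0135  0.0325 -0.0777]
f [0.74 0.37 0.38] m [ 0.031  0.013 -0.002] grip 0.0758 t 18.2833
clock: 18.87
tool_pos: [0.4897, -0.2678, 0.1198]
tool_rot: [0.001, 1.0, 0.03, 0.003]
wrist_force: [0.3, -0.2, 0.2]
grip_width: 0.0758
pos [ 0.4897 -0.2678  0.1198] yaw 3.47 toolz [ 0.0057 -0.0024 -1.    ] shift cm [-0.57  0.33  5.98]
turn [ 0.0028 -0.0056  0.0048]
f [ 0.25 -0.16  0.22] m [ 0.047 -0.023 -0.014] grip 0.0758 t 18.8667
```

```bash
python3 -m jog '[[0.8,-0.5,0.3,1.5,0.003,-0.006,0],[0.8,0,0,1.5,0,0,0],[0.8,0,0,1.5,0,0,0],[0.8,0,0,1,0,0,0],[0.8,0,0,0,0,0,0],[0.8,0,0,0,0,0,0]]'
python3 -c "
from h import *
to(.4845,-.2716,.014,3.2)"; python3 mtw.py; python3 -c "
from h import *
s,d=cam('wrist');save(d,'w8.png',k=1.5)"
```

```text
clock: 19.37
tool_pos: [0.4854, -0.2741, 0.0658]
tool_rot: [0.003, 1.0, 0.03, 0.003]
wrist_force: [0.4, -0.0, 0.6]
grip_width: 0.0762
pos [ 0.4854 -0.2741  0.0658] yaw 3.46 toolz [ 0.0052 -0.005  -1.    ] shift cm [-0.1  -0.28  5.18]
turn [ 0.0053 -0.0049  0.0046]
f [ 0.44 -0.02  0.56] m [ 0.042  0.012 -0.043] grip 0.0762 t 19.3667
px [222.  215.1] 468 [ 0.4859 -0.2526  0.0382] z [0.0368 0.0384 0.0395] rect mm [array([ 484.6, -252.8]), array([33.1,  7.1]), np.float64(7.9)]
px [275.  214.8] 492 [ 0.4883 -0.2887  0.0382] z [0.0365 0.0384 0.0395] rect mm [array([ 487.2, -288.7]), array([ 7.2, 32.4]), np.float64(89.7)]
px [253.  298.5] 51342 [ 0.5086 -0.2697  0.1733] z [0.1298 0.1812 0.1928] rect mm [array([ 494.2, -270. ]), array([ 58., 100.]), np.float64(0.0)]
tips 22061 y -0.32 -0.22 -0.2833 z [0.1673 0.1913] x 0.511 0.5298
bar 23583 y -0.32 -0.22 -0.2579 z [0.1846 0.1933] x 0.495 0.51Traceback (most recent call last):
  File "mtw.py", line 12, in <module>
    w=q[(q[:,0]>a)&(q[:,0]<b)]; print(n,len(w),'y',w[:,1].min().round(4),w[:,1].max().round(4),w[:,1].mean().round(4),'z',np.percentile(w[:,2],[50,95]).round(4),'x',w[:,0].min().round(4),w[:,0].max().round(4))
                                                   ~~~~~~~~~~^^
    return umr_minimum(a, axis, None, out, keepdims, initial, where)
ValueError: zero-size array to reduction operation minimum which has no identity
```

View pics/w8.png

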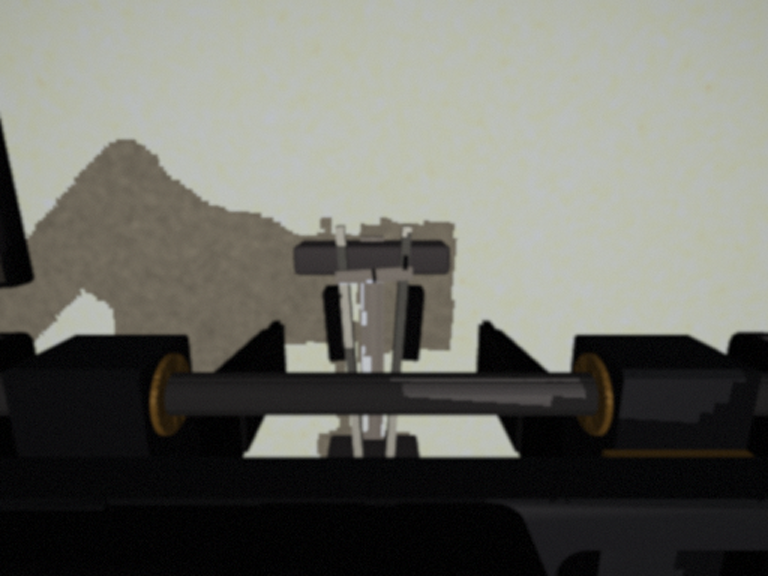

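Closer measurement: panels at (0.4846,-0.2528) and (0.4872,-0.2887), middle (0.4859,-0.2708), yaw 3.8°. I'll descend to straddle them.

```bash
python3 -m jog '[[0.8,0,-0.3,1,0.005,-0.005,-0.005],[0.8,0,0,1.2,0,0,0],[0.8,0,0,1.2,0,0,0],[0.8,0,0,0.8,0,0,0],[0.8,0,0,0,0,0,0],[0.8,0,0,0,0,0,0]]'
python3 -c "
from h import *
to(.4857,-.271,.014,3.8)"
```

```text
clock: 19.97
tool_pos: [0.487, -0.2718, 0.0221]
tool_rot: [0.001, 0.999, 0.033, 0.002]
wrist_force: [-0.6, -0.5, -0.1]
grip_width: 0.0764
pos [ 0.487  -0.2718  0.0221] yaw 3.8 toolz [ 0.0034 -0.0026 -1.    ] shift cm [-0.13 -0.09  0.81]
turn [ 0.0028 -0.0032  0.    ]
f [-0.55 -0.52 -0.06] m [ 0.01   0.039 -0.015] grip 0.0764 t 19.9667
```

```bash
python3 -m jog '[[0.8,-0.15,-0.1,0.5,0.003,-0.003,0],[0.8,0,0,0.25,0,0,0],[0.8,0,0,0,0,0,0],[0.8,0,0,0,0,0,0]]'
python3 -c "
from h import *
to(.4857,-.271,.014,3.8)"
```

```text
clock: 20.3
tool_pos: [0.4853, -0.2708, 0.0136]
tool_rot: [-0.0, 0.999, 0.033, -0.0]
wrist_force: [0.0, -0.5, -0.3]
grip_width: 0.0763
pos [ 0.4853 -0.2708  0.0136] yaw 3.81 toolz [-5.e-04  8.e-04 -1.e+00] shift cm [ 0.04  0.03 -0.04]
turn [-0.0008  0.0005  0.0001]
f [ 0.01 -0.49 -0.27] m [-0.034 -0.001  0.027] grip 0.0763 t 20.3
```

```bash
python3 -m jog '[[0.5,0,0,0,0,0,0],[0.5,0,0,0,0,0,0],[0.5,0,0,0,0,0,0],[0.45,0,0,0,0,0,0],[0.4,0,0,0,0,0,0],[0.36,0,0,0,0,0,0],[0.36,0,0,0,0,0,0],[0.36,0,0,0,0,0,0]]' 20
python3 -c "
from h import *
to(.4857,-.271,.014,3.8)"
python3 -m jog '[[0.36,0,0,0,0,0,0],[0.36,0,0,0,0,0,0],[0.36,0,0,0,0,0,0]]'
python3 -c "
from h import *
to(.4857,-.271,.014,3.8)
s,d=cam('wrist');save(d,'w9.png',k=1.5)"
```

```text
clock: 20.97
tool_pos: [0.4863, -0.2715, 0.0152]
tool_rot: [0.001, 0.999, 0.033, 0.001]
wrist_force: [0.3, -0.1, -0.6]
grip_width: 0.035
pos [ 0.4863 -0.2715  0.0152] yaw 3.81 toolz [ 2.1e-03 -9.0e-04 -1.0e+00] shift cm [-0.06 -0.05  0.12]
turn [ 0.0011 -0.002   0.0001]
f [ 0.34 -0.14 -0.58] m [-0.023 -0.041 -0.023] grip 0.035 t 20.9667
clock: 21.22
tool_pos: [0.4862, -0.2714, 0.0151]
tool_rot: [0.0, 0.999, 0.033, 0.001]
wrist_force: [-0.6, -0.5, 0.0]
grip_width: 0.0341
pos [ 0.4862 -0.2714  0.0151] yaw 3.81 toolz [ 1.9e-03 -9.0e-04 -1.0e+00] shift cm [-0.05 -0.05  0.11]
turn [ 0.001  -0.0018  0.0001]
f [-0.59 -0.47  0.  ] m [ 0.033 -0.007 -0.028] grip 0.0341 t 21.2167
```

View pics/w9.png

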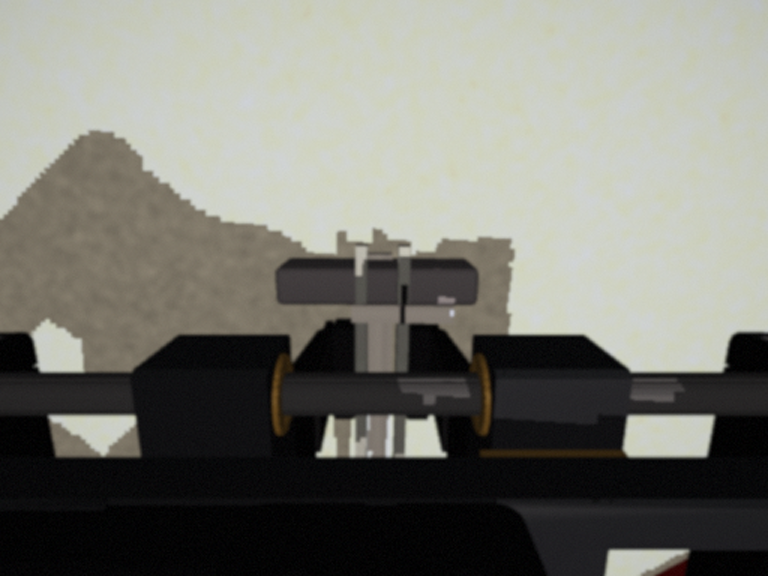

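```bash
python3 - <<'E'
from h import *
s,d=cam('wrist'); im=d['image']; c=np.clip(im[145:235,210:310].astype(float)*1.5,0,255).astype(np.uint8)
cv2.imwrite('pics/w9c.png',cv2.resize(c,None,fx=7,fy=7,interpolation=cv2.INTER_CUBIC))
E
```

```text
(no output)
```

View pics/w9c.png

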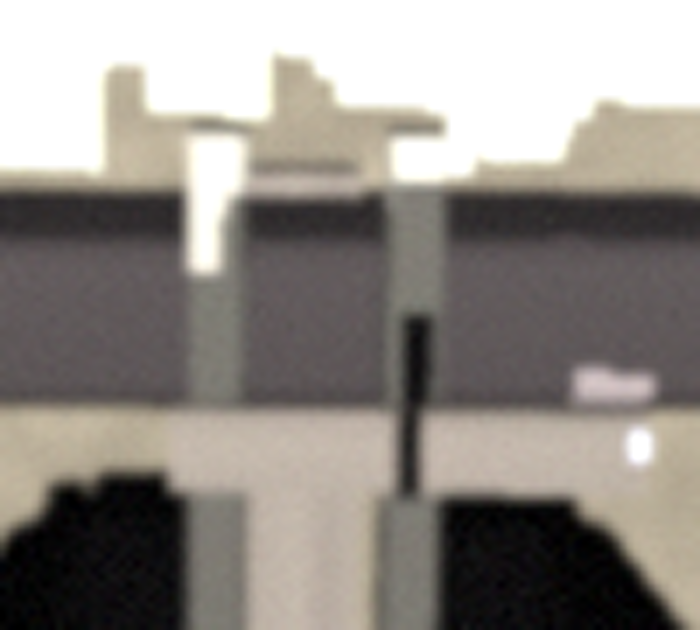

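Crop w9c shows the pointer at (416,355) and the bar's line at (409,450), within about 0.5 mm of each other. The fingers read 34.1 mm. I'll lift gently.

```bash
python3 -c "
from h import *
print(ctrl.sense()['joint_pos'].round(2))"; python3 -m jog '[[0.36,0,0,-0.5,0,0,0],[0.36,0,0,-1,0,0,0],[0.36,0,0,-1.5,0,0,0],[0.36,0,0,-2,0,0,0],[0.36,0,0,-2,0,0,0],[0.36,0,0,-2,0,0,0],[0.36,0,0,-2,0,0,0],[0.36,0,0,-1.5,0,0,0],[0.36,0,0,-1,0,0,0],[0.36,0,0,0,0,0,0]]'
python3 -c "
from h import *
to(.5035,.2257,.16,3.8)
s,d=cam('wrist');save(d,'w10.png',k=1.5)
s,d=cam('scene');save(d,'s10.png',k=1.5)"
```

```text
[-0.61  0.13  2.01  0.    1.    0.9 ]
clock: 22.15
tool_pos: [0.4853, -0.2708, 0.1619]
tool_rot: [0.0, 0.999, 0.033, 0.001]
wrist_force: [1.5, -0.7, 0.7]
grip_width: 0.0343
pos [ 0.4853 -0.2708  0.1619] yaw 3.81 toolz [ 2.1e-03 -9.0e-04 -1.0e+00] shift cm [  5.11 -49.42   0.15]
turn [ 0.001  -0.0021  0.0001]
f [ 1.45 -0.68  0.7 ] m [0.007 0.006 0.024] grip 0.0343 t 22.15
```

View pics/w10.png

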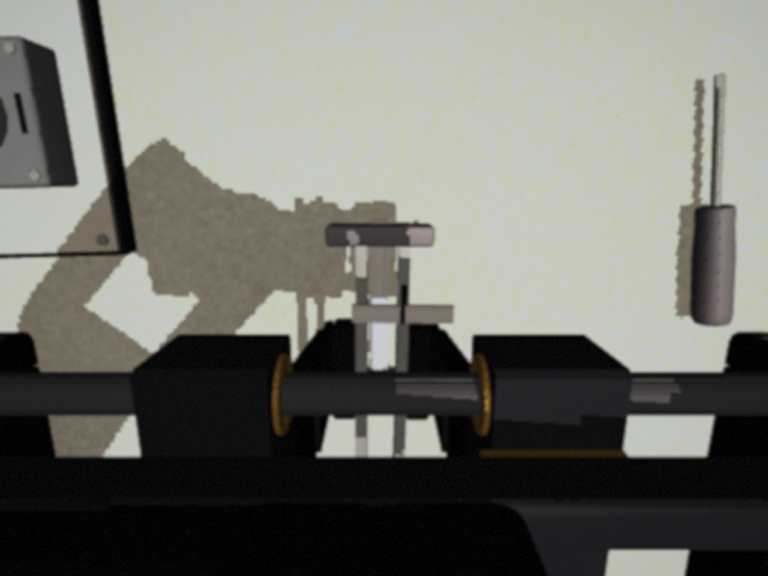

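View pics/s10.png

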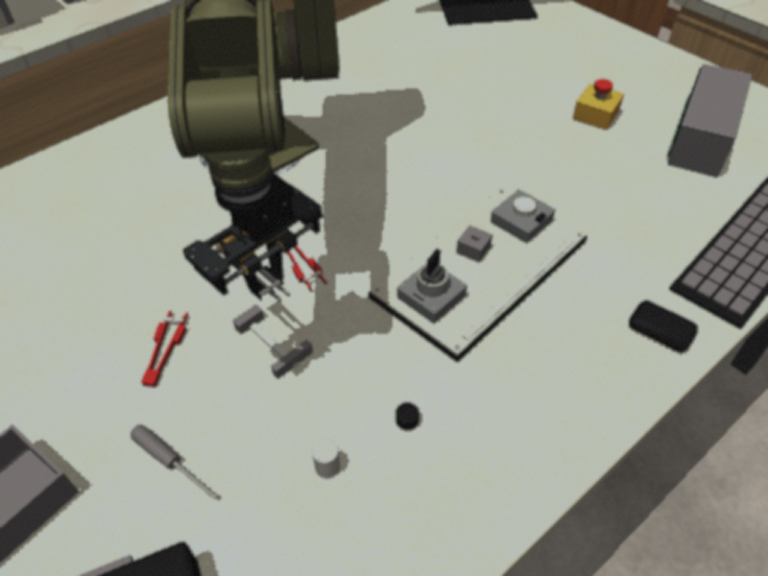

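The tweezers are up off the rest (pointer still on the line in the wrist view at (403,300)) and the key stands in the switch. Carrying them over to the sensor.

```bash
python3 -m jog '[[0.36,0,-0.7,-0.2,0,0,0],[0.36,0.2,-1.5,-0.2,0,0,0],[0.36,0.3,-2.3,-0.2,0,0,0],[0.36,0.3,-3,-0.2,0,0,0],[0.36,0.3,-3,0,0,0,0],[0.36,0.3,-3,0,0,0,0],[0.36,0.3,-3,0,0,0,0],[0.36,0.3,-3,0,0,0,0],[0.36,0.3,-3,0,0,0,0],[0.36,0.3,-3,0,0,0,0]]'
python3 -c "
from h import *
to(.5035,.2257,.16,3.8)"
```

```text
clock: 23.08
tool_pos: [0.4844, 0.0033, 0.1561]
tool_rot: [-0.006, 0.999, 0.029, -0.011]
wrist_force: [0.5, -0.6, 0.2]
grip_width: 0.0345
pos [0.4844 0.0033 0.1561] yaw 3.33 toolz [-0.0228  0.012  -0.9997] shift cm [  3.19 -22.09  -0.16]
turn [-0.0134  0.022  -0.0084]
f [ 0.49 -0.61  0.16] m [-0.026 -0.036 -0.012] grip 0.0345 t 23.0833
```

```bash
python3 -m jog '[[0.36,0.4,-3,-0.3,-0.004,0.006,0],[0.36,0.4,-3,-0.3,-0.004,0.006,0],[0.36,0.4,-3,0,-0.004,0.006,0],[0.36,0.4,-3,0,0,0,0],[0.36,0.4,-3,0,0,0,0],[0.36,0.4,-2.5,0,0,0,0],[0.36,0.3,-1.6,0,0,0,0],[0.36,0.3,-0.8,0,0,0,0],[0.36,0,0,0,0,0,0],[0.36,0,0,0,0,0,0]]'
python3 -c "
from h import *
to(.5035,.2257,.16,3.8)"
```

```text
clock: 23.92
tool_pos: [0.4856, 0.2269, 0.1507]
tool_rot: [-0.0, 0.999, 0.036, -0.013]
wrist_force: [-0.2, 0.6, -1.0]
grip_width: 0.0344
pos [0.4856 0.2269 0.1507] yaw 4.14 toolz [-2.700e-02 -1.000e-04 -9.996e-01] shift cm [ 1.75  0.25 -0.97]
turn [-0.0017  0.0269  0.006 ]
f [-0.21  0.57 -1.02] m [ 0.057  0.015 -0.024] grip 0.0344 t 23.9167
```

Now 1.8 cm short of the target. I'll level the tool, settle and look.

```bash
python3 -m jog '[[0.36,0.6,0,0.3,0,0.014,0.003],[0.36,0.6,0,0.4,0,0.013,0.003],[0.36,0.3,0,0.4,0,0,0],[0.36,0,0,0,0,0,0],[0.36,0,0,0,0,0,0],[0.36,0,0,0,0,0,0]]'
python3 - <<'E'
from h import *
s,d=cam('wrist'); s,d=cam('wrist');to(.5035,.2257,.1,3.8)
save(d,'w11.png',k=1.5); save(d,'w11c.png',(200,130,310,240),6)
s,d=cam('scene'); save(d,'s11.png',(290,80,420,200),5)
E
```

```text
clock: 24.42
tool_pos: [0.5012, 0.2235, 0.1366]
tool_rot: [0.0, 1.0, 0.03, 0.0]
wrist_force: [0.5, -0.0, 0.4]
grip_width: 0.0345
pos [0.5012 0.2238 0.1369] yaw 3.44 toolz [ 4.e-04 -0.e+00 -1.e+00] shift cm [ 0.24 -0.18  3.69]
turn [ 0.0001 -0.0004 -0.0062]
f [-0.02 -0.31 -0.17] m [-0.013 -0.021 -0.029] grip 0.0341 t 24.5167
```

View pics/w11.png

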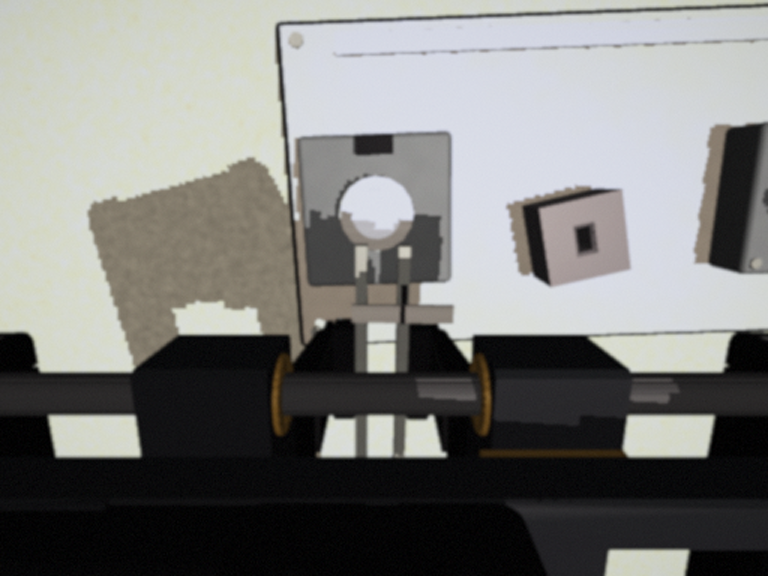

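View pics/w11c.png

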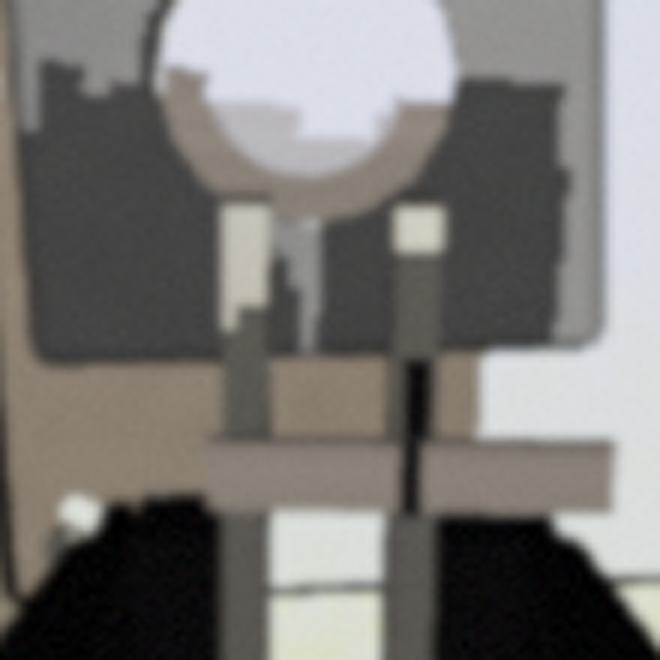

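View pics/s11.png

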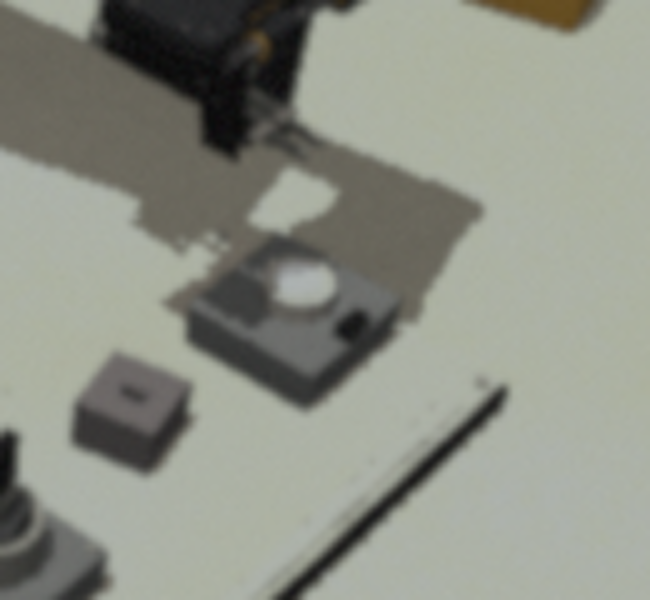

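Crop w11c shows the tip ends at (245,205) and (420,205), and the pointer at (415,390) in line with the bar's line at (411,485). Next I'll measure the tips and window from this view.

```bash
cat > fin.py <<'E'
from h import *
s,d=cam('wrist'); W=cloud(d); T=s['tool_pos']; M=Rq(s['tool_rot']).as_matrix()
L=(W-T)@M; # tool coords
m=(L[...,0]>.03)&(L[...,0]<.06)&(abs(L[...,1])<.02)&(L[...,2]>-.035)&(L[...,2]<0.01)
p=L[m]; print('n',len(p),'z med',np.median(p[:,2]),'xmax',np.percentile(p[:,0],98),'y range',p[:,1].min(),p[:,1].max())
t=p[p[:,0]>np.percentile(p[:,0],99)-.006]
a=t[t[:,1]>.0];b=t[t[:,1]<.0]
print('gap(inner)',a[:,1].min()-b[:,1].max(),'outer',a[:,1].max()-b[:,1].min(),'mid y',(a[:,1].min()+b[:,1].max())/2,(t[:,1].max()+t[:,1].min())/2,'z',np.median(t[:,2]))
tip=T+M@np.array([p[:,0].max(),(a[:,1].min()+b[:,1].max())/2,np.median(t[:,2])+.003]);print('tips world',tip.round(4))
h=(abs(W[...,2]-.064)<.005)&(np.hypot(W[...,0]-.5484,W[...,1]-.2287)<.03); q=W[h]
if len(q)>20:
    c,r=cv2.minEnclosingCircle((q[:,:2]*1000).astype(np.float32));print('head',c,r,'z',np.median(q[:,2]))
to(.5035,.2257,.09,3.8)
E
python3 fin.py
```

```text
n 464 z med -0.018877171608844563 xmax 0.04361501578015176 y range -0.008344938678370143 0.009971639935980001
gap(inner) 0.010544021324166972 outer 0.018296682810989867 mid y 0.0006532554229376716 0.0008232985304850666 z -0.01873729370801079
tips world [0.545  0.2259 0.1528]
head (548.3296508789062, 228.87474060058594) 19.84515953063965 z 0.06443083283545137
pos [0.5012 0.2241 0.1371] yaw 3.47 toolz [ 8.e-04  2.e-04 -1.e+00] shift cm [ 0.23 -0.15  4.71]
turn [-0.0001 -0.0008 -0.0058]
f [-0.68  0.15 -0.97] m [ 0.028  0.027 -0.001] grip 0.0342 t 24.6167
```

Gap about 10.0–10.5 mm; the tips are 3.3 mm and 2.9 mm off the window axis. Lowering with that correction.

```bash
python3 -m jog '[[0.36,0.3,-0.3,0.6,0,0,0],[0.36,0,0,1,0,0,0],[0.36,0,0,1.2,0,0,0],[0.36,0,0,1,0,0,0],[0.36,0,0,0.7,0,0,0],[0.36,0,0,0.3,0,0,0],[0.36,0,0,0,0,0,0],[0.36,0,0,0,0,0,0],[0.36,0,0,0,0,0,0]]'
python3 fin.py
```

```text
clock: 25.37
tool_pos: [0.5029, 0.2275, 0.082]
tool_rot: [0.0, 1.0, 0.031, -0.001]
wrist_force: [0.4, 0.2, -0.3]
grip_width: 0.0345
n 463 z med -0.01898157521202454 xmax 0.04361887064346803 y range -0.008372281495548146 0.010015729958126756
gap(inner) 0.010565404713867889 outer 0.018332597937616525 mid y 0.0006554126505991143 0.0008494309893184926 z -0.018799297836391064
tips world [0.5467 0.2296 0.0977]
head (548.578857421875, 228.84249877929688) 19.886940002441406 z 0.0644516769948617
pos [0.503  0.2276 0.0822] yaw 3.51 toolz [-2.1e-03 -8.0e-04 -1.0e+00] shift cm [ 0.03  0.19 -0.78]
turn [ 0.0007  0.0022 -0.005 ]
f [-0.48  0.46 -0.07] m [ 0.039 -0.025 -0.048] grip 0.0345 t 25.4167
```

```bash
python3 -m jog '[[0.36,0,0,0,0,0,0],[0.36,0,0,0,0,0,0],[0.36,0,0,0,0,0,0],[0.36,0,0,0,0,0,0]]'
python3 fin.py; python3 - <<'E'
from h import *
for i in range(5): s,d=cam('wrist'); print(s['tool_pos'].round(4),round(s['grip_width'],4),abs(s['joint_vel']).max().round(4))
save(d,'w12.png',(200,130,310,240),6)
s,d=cam('scene'); save(d,'s12.png',k=1.5)
W=cloud(d);m=(W[...,2]>.115)&(W[...,2]<.135)&(np.hypot(W[...,0]-.5706,W[...,1]+.0208)<.022);p=W[m]
print('key bow top',len(p),p.mean(0).round(3) if len(p) else '',np.percentile(p[:,2],95).round(3) if len(p) else '')
E
```

```text
clock: 25.75
tool_pos: [0.5043, 0.228, 0.0842]
tool_rot: [-0.0, 1.0, 0.031, 0.001]
wrist_force: [-0.3, 0.6, -0.3]
grip_width: 0.0346
n 460 z med -0.01892183369698499 xmax 0.04357878548505929 y range -0.008382370497407974 0.009971574069181774
gap(inner) 0.010554861060419455 outer 0.018318368697124648 mid y 0.0006458621567841157 0.0008123897206194497 z -0.01889459239450531
tips world [0.5481 0.23   0.1001]
head (548.4990234375, 228.7869873046875) 19.881977081298828 z 0.06446642049152396
pos [0.5044 0.228  0.0842] yaw 3.51 toolz [ 1.5e-03  4.0e-04 -1.0e+00] shift cm [-0.11  0.22 -0.58]
turn [-0.0003 -0.0015 -0.0051]
f [-0.78 -0.22 -0.19] m [0.041 0.036 0.054] grip 0.0342 t 25.8
[0.5044 0.228  0.0842] 0.0342 0.0026
[0.5043 0.228  0.0841] 0.0342 0.0054
[0.5042 0.2279 0.084 ] 0.0343 0.0035
[0.5041 0.2279 0.0839] 0.0346 0.003
[0.5041 0.2279 0.0838] 0.0346 0.0026
key bow top 56 [ 0.573 -0.023  0.122] 0.125
```

View pics/w12.png

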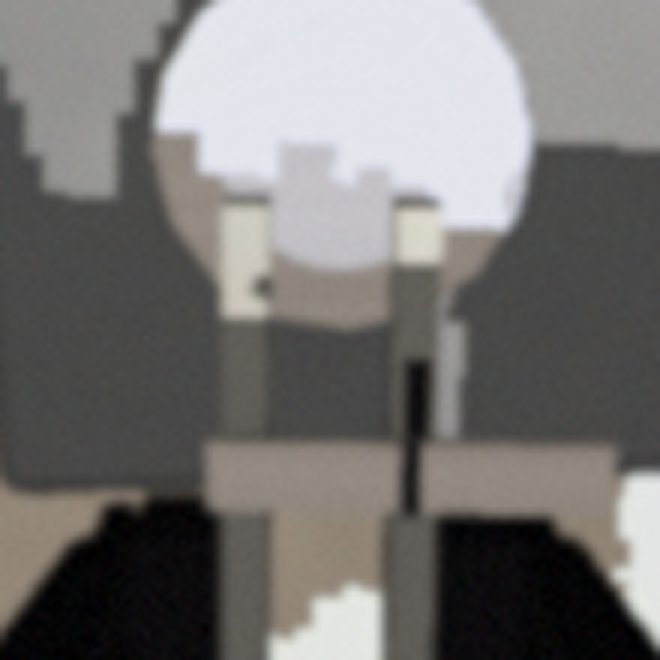

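View pics/s12.png

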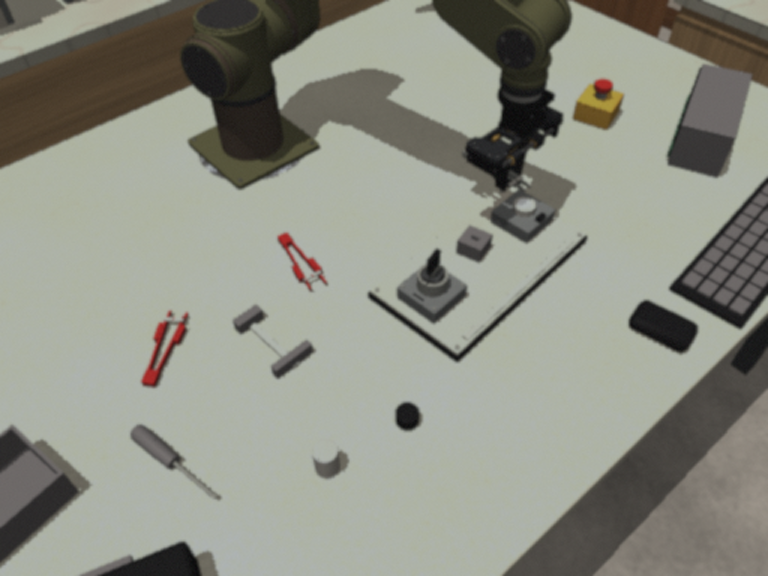

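The pointer at (415,390) meets the line at (411,485), the tips are over the window and everything is steady. In the scene view the key stands in the switch at (433,262), and the workpieces and screwdriver haven't moved. Handing in.

```bash
python3 -c "
from station import ctrl
print(ctrl.sign_off())"
```

```text
the job is handed in; nothing more can be done
None
```

I handed the job in at about 26 s, with the key left in the switch at the teach stop and the tweezers held over the sensor window at the marked gap. No verdict is reported.

**Key:** It went into the slot until it bottomed and was turned clockwise to the stop. The first turn ran joint 6 up to its range limit at 2.906 of 2.91 rad. The arm gave way about 7 mm sideways with 32 N at the wrist. I let go, regripped the bow a half turn round and turned again. The moment rose to 0.89 N m, and afterwards the bow was within 1° of where it had been, so the switch was at its stop. The ring mark had read about 1.26 rad after the first turn, assuming zero is the housing axis. The bow top at 0.123 m shows the key fully down.

**Tweezers:** These are the last checks before handing in:

| Check | Measured | Required |
|---|---|---|
| Pointer on the gauge line | within about 0.5 mm | on the line |
| Tip gap, from depth | about 10.5 mm, probably reading a little wide | 7.5–12.5 mm |
| Finger opening | 34.2–34.6 mm | 34 mm over the panels |
| Tips off the window axis | about 1.5 mm | under 15 mm |
| Tips above the window | about 36 mm | 12–60 mm |
| Tool tilt (tips and grip at the same height to about 2 mm) | under 0.01 rad | tweezers under 0.3 rad |
| TCP drift | about 2 mm/s | under 20 mm/s |

I did not measure contact forces on the tweezers directly. The wrist force stayed at noise level, under 1 N. In the last scene picture the workpieces, the screwdriver and the red look-alikes were where they started.

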